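Check both legs of a bent angle bracket under a dial indicator

ROBOT

A 7-joint arm with a two-finger parallel gripper is mounted at the origin on a cart in front of the work surface, level with it; the furniture and walls round the work are solid. World frame = base frame: x ahead of the robot, y to its left, z up, the work surface at z = 0. Lengths are in m, angles in degrees, forces in N, time in s.
With the tool pointing down it reaches from about 0.425 to 0.875 m from the base axis. Payload 4.7 kg.
Tool frame: the origin (TCP) lies at the centre of the arm's flange, where the gripper is bolted on; the fingertips stand 182 mm ahead of it and the grasp point (between the pads) lies 164 mm ahead of it (env.grip_depth is the distance from the TCP to the grasp point, in m); z points along the fingers, y is the line along which they close (so a half turn about z gives the same grasp; the last joint's range is limited). The gripper opens to 87 mm and grips with 3 to 60 N. Pads are 19 mm wide; open, the fingers measure 117 mm over their backs; the gripper's body (75 mm by 190 mm) begins 51 mm behind the grasp point.
Start: joints at [-73.791, 18.392, -4.016, 83.108, 1.295, 78.541, -3.26], TCP at [0.173, 0.627, 0.405] pointing down, gripper open.
Joint ranges: [-163.93, 163.93], [-17.29, 119.83], [-79.2, 71.16], [3.27, 140.29], [-89.18, 269.18], [5.43, 117.66], [-154.24, 154.24]. Speed limits (degrees/s): [147.25, 147.25, 180, 180, 180, 180, 180].

INTERFACE

Orientations are given as [roll, pitch, yaw] about the fixed x, y, z axes, in that order (R = Rz(yaw) Ry(pitch) Rx(roll)).
In Python, from cell import env gives the robot as it stands. The module is installed in compiled form; this text tells all that it offers.
- The arm moves only by the tool send_rows, never from a script. Its arguments are lists of equal length, an entry for each row: "xyz": the shift along the tool's x, y, z in m, a list of three; "rotation": the turn, a rotation vector about the tool's x, y, z in rad, a list of three; "jaw": the opening, from 0 (shut) to 1 (fully open). A call has 1 to 20 rows; each row shifts and turns the commanded pose from where the row before left it, along the tool's axes as they then stand; what a row does not reach is not made up. A row lasts 1/10 s, in which the tool goes at most 50 mm and 8.59 degrees, less where a joint would pass 70% of its speed; a pose out of reach is approached as far as the arm can. A call is refused whole if a number of a shift passes 0.05 or a number of a turn 0.15, either way. A call with a gripper value outside its range is refused whole. The fingers move at their own pace and stop on an object; "newtons" is the grip in N (left out, the last holds). Time passes only in rows, so rows that do not move let the fingers close. It gives the time, the measured TCP pose, the force, the opening and the grip force at its end, in the units of the state.
- env.get_obs(): the state, without advancing time (a new reading comes with each control period).
- env.read_camera(name): name is "scene" or "top" or "wrist"; returns a dict with "image" (384x512x3 uint8, blue, green, red), "fx", "fy", "cx", "cy" (pixels), "distortion" ([k1, k2, p1, p2, k3] as OpenCV has them; the pictures are not rectified), "R" (3x3) and "t" (3): a world point X has camera coordinates R X + t. Camera axes: x right, y down, z forward; pixel columns grow to the right and rows downward; lengths in m; the calibration is good to about 2 mm. A picture is of the moment at which its call begins. There is no depth.
- env.sign_off(): hands the job in; it is judged then, once.
The state is a dict: "time_s": time; "qpos": joint angles; "joint_velocities": joint speeds; "effort": joint torques, N m; "tool_pos": TCP position; "tool_rot": TCP orientation; "force": force on the tool from outside, world axes, zero at the start; "wrist_torque": the same for the moment, N m; "grip_width": finger opening in m; "grasp_force": force on a finger pad.
Only numpy, scipy, OpenCV 4.12 (cv2) and the standard library are available. Lean on these libraries where they do the work, as an engineer would, in place of code of your own. Each camera call takes 0.05 s, during which the arm holds its last target. There are 200 camera calls.

TASK

Check the loose angle bracket on the dial gauge: hook it over the front edge of the anvil bar with its long leg flat on top, centred under the indicator's roller and its short leg hanging down in front, push it fully home and square, and let go for a good second so the dial can settle. Then take it off, turn it so that the short leg lies on top under the roller and the long leg hangs down, and check it again in the same way. Finally stand the bracket like a roof in the free half of the black tray, beside the one already checked; set it down rather than drop it, handle the gauge gently and leave the other things where they are.

Things in the scene. Friction and masses are not known exactly. Their poses are not given: they have to be found in the camera images.
- bracket: Workpiece: steel angle bracket bent at 90 degrees from 5 mm sheet, 56 mm wide (y), two 8 mm holes per leg. Inside leg lengths: long 58 mm, short 44 mm (outside 5 mm more). It starts standing on the bench like a roof on its free edges, bend up, 40 mm high, footprint 73 x 56 mm. Origin: on the bench midway between them; x to the long leg's edge, z up. 0.2 kg; grasp across the width near the bend.
- bracket_bend (a point): Inner corner line of the bend, at mid-width; 35 mm up and 9.8 mm to the short leg's side of the body origin. Own axes: x along the long leg away from the bend, z outward normal of the long leg; the short leg runs along -z, its outward normal is -x; y along the bend. Standing like a roof, x points 37 degrees below level. The outer faces lie 5 mm outside; the bend is square inside, rounded outside.
- bracket_long_end (a point): Inner edge of the long leg's free end, at mid-width (58 mm from bracket_bend).
- bracket_short_end (a point): Inner edge of the short leg's free end, at mid-width (44 mm from bracket_bend).
- gauge: Bench dial comparator, fixed. Grey base, x -30 to 160 mm, y +-55 mm, 20 mm high; on it a steel anvil bar, x 0 to 70 mm, y +-20 mm (narrower than the bracket), top at z 95 mm, upright front face at x 0. Origin: on the bench below the middle of the anvil's front top edge; x from front to back (away from the robot), z up.
- gauge_dial (a point): Centre of the dial's face. Dial: 60 mm across, 24 mm thick, axis along the gauge's x, face at gauge x 13 mm, centre at z 192 mm, on an arm (z 138 to 156 mm, from gauge x 15 mm back, 18 mm wide) from a column (radius 11 mm, at gauge x 122 mm, up to z 258 mm). They overhang the anvil, so a hand must come in leaning back to the front. Axes as the gauge's.
- anvil_edge (a point): Middle of the anvil's front top edge, 95 mm above the bench; axes as the gauge's. With the bracket fully home bracket_bend coincides with it.
- plunger (a joint): Lift of the indicator's sprung plunger in m: 0 hanging free, at most 0.014; about 1.2 N presses it down. A free-turning roller (16 mm diameter, 10 mm wide) at its foot hangs 2.5 mm above the anvil's top at gauge x 26 mm, y 0; a 5 mm leg pushed in level from the front rolls under it, lifts it 2.5 mm and swings the needle.
- tray: Black shallow tray 200 (x) x 120 (y) x 12 mm, 3 mm walls and floor, fixed to the bench. Origin: centre of its underside; z up. The checked bracket stands in its +x half; the free half is the -x half (room for the bracket about x = -48 mm, y = 0).
- bracket_checked: A second bracket of the same shape, already checked, standing like a roof in the +x half of the tray; same frame as bracket. Leave it.
- blue_pliers: Bystander: blue-handled pliers lying on the bench, 53 x 170 x 12 mm; origin at its middle, on the bench.
- tape_rule: Bystander: yellow tape measure, 38 x 87 x 60 mm; origin at its middle, on the bench.
- brass_nipple: Bystander: brass pipe nipple, 37 x 29 x 26 mm; origin at its middle, on the bench.

How it is judged (in metres and radians):
On the way, in this order (a step that is already met when the one before it is completed fails the run):
1. the bracket sits fully home over the anvil's edge with its long leg flat on top under the roller, released and at rest (x of bracket_bend in the frame of anvil_edge between -0.004 and 0.003 m and y of bracket_bend in the frame of anvil_edge between -0.012 and 0.012 m and z of bracket_bend in the frame of anvil_edge between -0.003 and 0.0025 m and z of bracket_long_end in the frame of anvil_edge between -0.0035 and 0.0035 m and x of bracket_long_end in the frame of anvil_edge above 0.052 m and angle between the y axis of bracket_bend and the y axis of anvil_edge, either way round below 0.08 rad and value of joint plunger above 0.0015 m and contact force between the fingers and bracket below 0.1 N and linear speed of bracket below 0.02 m/s), for 0.5 s.
2. turned, the bracket sits fully home with its short leg flat on top under the roller, released and at rest (x of bracket_bend in the frame of anvil_edge between -0.004 and 0.003 m and y of bracket_bend in the frame of anvil_edge between -0.012 and 0.012 m and z of bracket_bend in the frame of anvil_edge between -0.003 and 0.0025 m and z of bracket_short_end in the frame of anvil_edge between -0.0035 and 0.0035 m and x of bracket_short_end in the frame of anvil_edge above 0.038 m and angle between the y axis of bracket_bend and the y axis of anvil_edge, either way round below 0.08 rad and value of joint plunger above 0.0015 m and contact force between the fingers and bracket below 0.1 N and linear speed of bracket below 0.02 m/s), for 0.5 s.
At the end, for the whole second after the job is handed in: The bracket stands like a roof (within 7 degrees) on the tray's floor in its free half, its origin between -70 and +20 mm along the tray's x and within 34 mm of its middle line, clear of the checked bracket, released and at rest, and the indicator hangs free (lift under 1 mm) (x of bracket in the frame of tray between -0.07 and 0.02 m and y of bracket in the frame of tray between -0.034 and 0.034 m and z of bracket in the frame of tray below 0.01 m and angle between bracket's own z axis and vertical below 0.12 rad and linear speed of bracket below 0.02 m/s and value of joint plunger below 0.001 m and contact force between bracket and bracket_checked below 0.1 N); the robot touches nothing.
It fails at once if the checked bracket is shifted by more than 12 mm (distance of bracket_checked from where it was at the start of the episode above 0.012 m).
It fails at once if a bystander is shifted by more than 20 mm (distance of any of blue_pliers, tape_rule, brass_nipple from where it was at the start of the episode above 0.02 m).
It fails at once if the bracket is dropped or thrown (linear speed of bracket above 0.7 m/s and contact force between the fingers and bracket below 0.1 N).
It fails at once if the gauge is knocked by the hand or arm with more than 35 N, or the bracket is rammed against it with more than 60 N (both faces together) (contact force between any of the fingers, the arm and gauge above 35 N or contact force between bracket and gauge above 60 N).
It also fails if it takes over 67 s, if anything falls off the work surface, if the arm or the gripper's body presses on something with over 40 N, if the wrist force passes 120 N, or if a joint passes its speed limit or range.

## Working session

There is one attempt and no reset: what is moved stays moved. The work goes in short steps, Python scripts to look and compute and a tool call to move; the robot and the scene stay as the last step left them, time stands still between calls to the robot, and variables do not carry over. Pictures are saved under pics/ and viewed, at most 10 in all, crops included, and the job is handed in when it is done.

Besides the shell and the picture viewer there is one more tool, called after "Emit:" as a command line: name --argument value ..., lists and objects as JSON in quotes. send_rows: Moves the arm, as the interface text tells. Its arguments: {"type":"object","properties":{"xyz":{"type":"array"},"rotation":{"type":"array"},"jaw":{"type":"array"},"newtons":{"type":"number"}},"required":["xyz","rotation","jaw"]}

```bash
mkdir -p pics; python3 - <<'E'
from cell import env
import cv2,numpy as np
o=env.get_obs(); print({k:np.round(v,3) for k,v in o.items()}, env.grip_depth)
for n in ["scene","top"]:
    c=env.read_camera(n); cv2.imwrite(f"pics/{n}0.png",cv2.resize(c["image"],(800,600),interpolation=cv2.INTER_CUBIC))
    cv2.imwrite(f"{n}0_raw.png",c["image"])
    import pickle; pickle.dump({k:v for k,v in c.items()},open(f"{n}0.pkl","wb"))
    R=np.array(c["R"]);print(n,c["fx"],c["cx"],c["cy"],c["distortion"],R.round(3).tolist(),(-R.T@np.array(c["t"])).round(3))
E
```

```text
{'time_s': np.float64(0.0), 'qpos': array([-73.79 ,  18.437,  -4.015,  83.175,   1.296,  78.54 ,  -3.259]), 'joint_velocities': array([-0.041,  0.035, -0.064, -0.147,  0.112, -0.012,  0.014]), 'effort': array([-0.0000e+00, -4.9130e+01, -4.0400e-01, -3.1253e+01, -6.4000e-02,
        4.4000e-02,  0.0000e+00]), 'tool_pos': array([0.173, 0.626, 0.404]), 'tool_rot': array([-1.79893e+02,  7.00000e-03,  1.64601e+02]), 'force': array([ 0.384, -0.065, -0.096]), 'wrist_torque': array([0.03 , 0.021, 0.008]), 'grasp_force': np.float64(0.0), 'grip_width': np.float64(0.087)} 0.1635
scene 430.4560799623937 260.0592059651003 193.08957927223412 [-0.02797939  0.          0.          0.          0.        ] [[-0.498, -0.867, -0.004], [-0.385, 0.225, -0.895], [0.777, -0.444, -0.446]] [-0.197  0.574  0.582]
top 403.740059404684 259.4301783904081 197.27761941660992 [-0.05516841  0.          0.          0.          0.        ] [[-0.014, -1.0, -0.003], [-0.984, 0.014, -0.175], [0.175, 0.001, -0.985]] [0.356 0.147 1.207]
```

View pics/scene0.png

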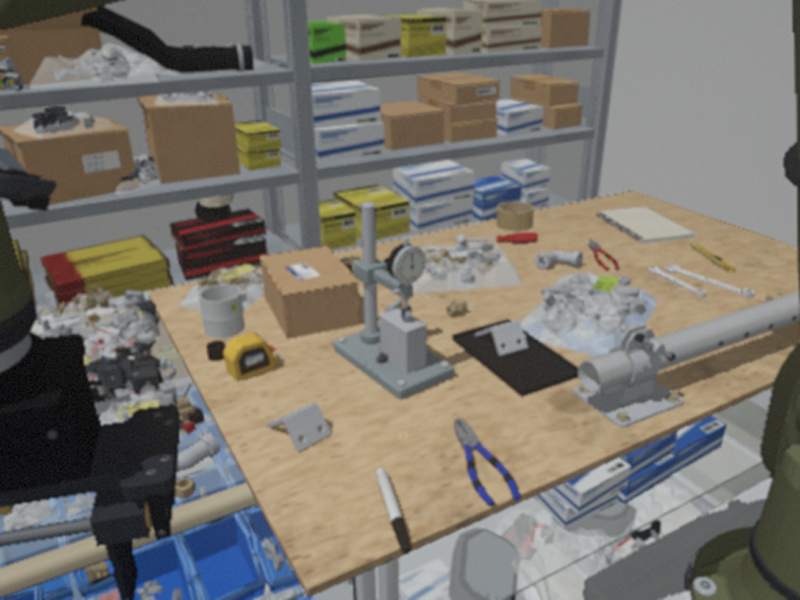

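View pics/top0.png

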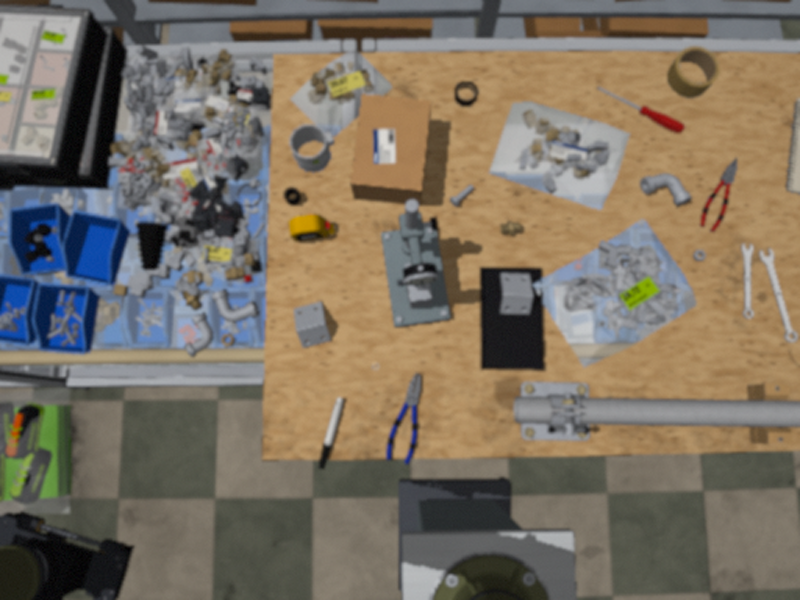

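```bash
python3 - <<'E'
import cv2
def g(n,c0,r0,w,h,s,o):
    im=cv2.imread(n)[r0:r0+h,c0:c0+w]; im=cv2.resize(im,None,fx=s,fy=s,interpolation=cv2.INTER_CUBIC)
    for k in range(0,w,20): cv2.putText(im,str(c0+k),(int(k*s),8),0,.3,(0,0,255),1); cv2.line(im,(int(k*s),0),(int(k*s),600),(0,0,255) if 0 else (80,80,255),1) if k%20==0 else 0
    for k in range(0,h,20): cv2.putText(im,str(r0+k),(0,int(k*s)),0,.3,(255,0,0),1); cv2.line(im,(0,int(k*s)),(800,int(k*s)),(255,80,80),1)
    cv2.imwrite(o,im)
g("top0_raw.png",180,120,180,130,4.4,"pics/topc.png")
g("scene0_raw.png",160,120,220,170,3.5,"pics/scenec.png")
E
```

```text
(no output)
```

View pics/topc.png

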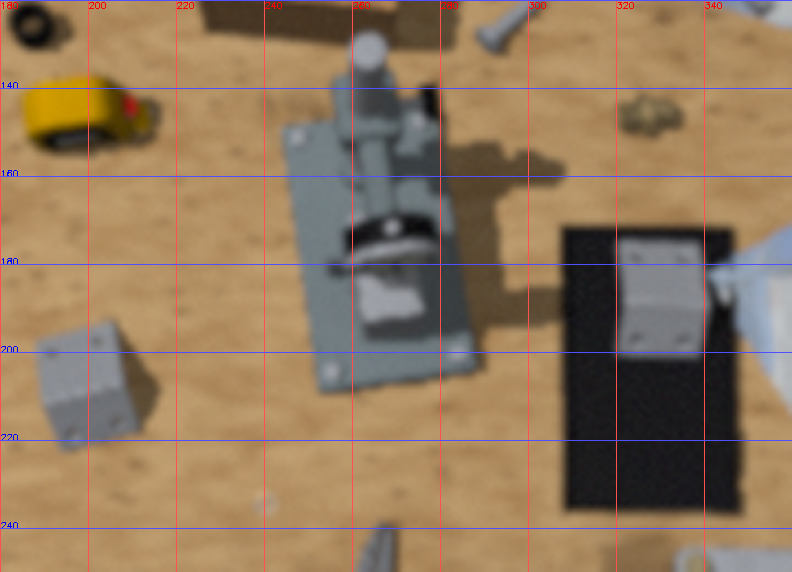

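View pics/scenec.png

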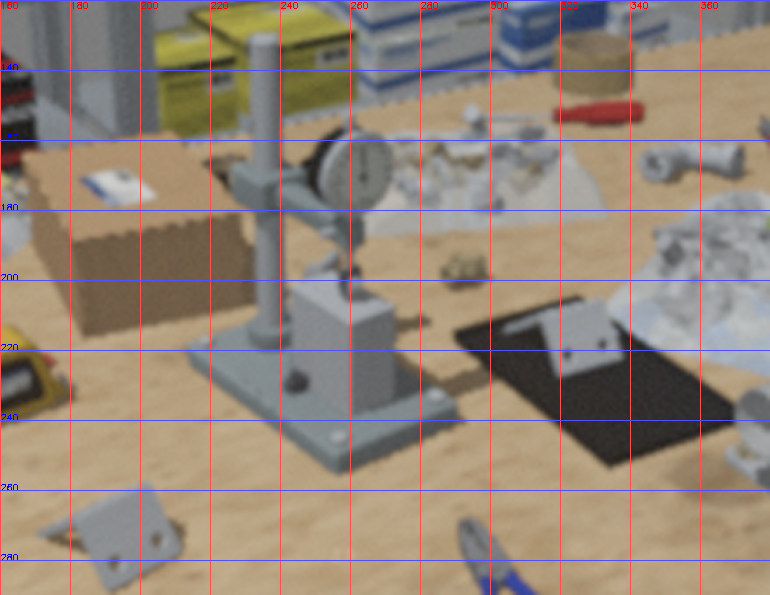

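```bash
cat > h.py <<'E'
import pickle,numpy as np,cv2
from scipy.optimize import least_squares
from scipy.spatial.transform import Rotation as Ro
def proj(c,X): return cv2.projectPoints(np.array(X,float).reshape(-1,1,3),cv2.Rodrigues(np.array(c["R"]))[0],np.array(c["t"]),np.array([[c["fx"],0,c["cx"]],[0,c["fy"],c["cy"]],[0,0,1]]),np.array(c["distortion"]))[0].reshape(-1,2)
def place(p,L):
    L=np.array(L,float)/1000; c,s=np.cos(p[2]),np.sin(p[2])
    return np.c_[p[0]+c*L[:,0]-s*L[:,1],p[1]+s*L[:,0]+c*L[:,1],L[:,2]]
def fit(obs,p0):  # obs: list of (cam, local mm pts, pixels)
    f=lambda p: np.concatenate([(proj(c,place(p,L))-px).ravel() for c,L,px in obs])
    r=least_squares(f,p0,loss="soft_l1",x_scale=[.01,.01,.1]); return r.x,f(r.x).reshape(-1,2)
E
cat > f.py <<'E'
from h import *
T,S=[pickle.load(open(n+"0.pkl","rb")) for n in("top","scene")]
t=lambda *a:[(180+u/4.4,120+v/4.4) for u,v in a]
s=lambda *a:[(160+u/3.5,120+v/3.5) for u,v in a]
LE,SE,B=(39.5,4.1),(-40.3,3),(-11,40)
P=lambda q,y:(q[0],y,q[1])
for name,tp,sp in [("bracket",t((35,342),(112,320),(142,430),(65,452),(50,408),(128,382)),s((82,520),(150,483),(113,592),(183,550))),
   ("checked",t((617,240),(702,240),(702,358),(617,355),(617,305),(705,303)),s((540,318),(605,300),(558,376),(623,355)))]:
  for fl in (1,-1):   # +1: long leg away from robot
    A,C=(LE,SE) if fl>0 else (SE,LE)
    Lt=[P(A,28*fl),P(A,-28*fl),P(C,-28*fl),P(C,28*fl),P(B,28*fl),P(B,-28*fl)]
    Ls=[P(B,28*fl),P(B,-28*fl),P(C,28*fl),P(C,-28*fl)]
    p,e=fit([(T,Lt,tp),(S,Ls,sp)],[.45,.1,0 if fl>0 else np.pi]); print(name,fl,p.round(4),np.degrees(p[2]).round(1),np.abs(e).mean().round(2),e.round(1).tolist())
p,e=fit([(T,[(-30,55,0),(-30,-55,0),(160,55,20),(0,20,95),(0,-20,95)],t((320,394),(483,370),(283,128),(362,322),(424,308))),
 (S,[(-30,55,0),(-30,-55,0),(70,20,95),(0,20,95),(0,-20,95),(0,20,20)],s((340,473),(458,420),(292,278),(350,318),(395,300),(352,425)))],[.5,.1,0]);print("gauge",p.round(4),np.degrees(p[2]),e.round(1).tolist())
p,e=fit([(T,[(100,60,12),(100,-60,12),(-100,-60,12),(-100,60,12)],t((562,228),(735,228),(743,515),(563,512))),(S,[(100,60,12),(-100,60,12)],s((455,335),(612,467)))],[.5,-.1,0]);print("tray",p.round(4),np.degrees(p[2]),e.round(1).tolist())
E
python3 f.py
```

```text
bracket 1 [0.5407 0.3272 0.2733] 15.7 0.42 [[-0.2, 0.2], [0.1, 0.1], [0.2, 0.2], [-0.2, 0.4], [-1.4, -0.6], [-0.7, -0.0], [-0.8, -0.1], [0.7, -0.6], [0.3, -0.4], [0.9, -0.2]]
bracket -1 [0.5363 0.3246 3.368 ] 193.0 2.26 [[1.1, 0.9], [1.6, 1.6], [0.4, 1.9], [-0.3, 1.3], [-2.4, -6.7], [-1.6, -5.3], [-5.3, -4.1], [-3.2, -3.9], [0.8, -0.1], [2.2, 0.6]]
checked 1 [ 0.5974 -0.0659 -0.0445] -2.5 0.55 [[0.0, 0.1], [-1.1, 0.6], [-1.0, -0.4], [-0.1, -0.3], [1.7, -0.8], [0.6, 0.2], [0.4, -0.4], [-0.6, 0.0], [0.8, 0.3], [-0.2, 1.2]]
checked -1 [ 0.5934 -0.0662  3.0786] 176.4 1.97 [[0.4, 1.0], [-0.7, 1.9], [-1.0, 0.7], [-0.2, 0.5], [2.0, -7.0], [0.8, -5.6], [-3.3, -3.5], [-4.2, -2.8], [1.4, 0.5], [0.6, 1.5]]
gauge [0.5711 0.1172 0.1396] 8.000630162236131 [[0.2, -0.0], [-0.9, -0.1], [-0.8, -1.3], [0.8, -0.9], [0.7, 0.1], [-0.6, 1.1], [0.9, 0.5], [-0.6, 1.1], [0.3, 0.5], [0.7, 0.7], [-0.1, -2.8]]
tray [ 0.5453 -0.0574 -0.0257] -1.470473096593966 [[-0.2, -0.4], [-0.3, 0.1], [-0.4, 0.6], [0.1, 0.9], [-0.1, -1.9], [0.3, -3.1]]
```

```bash
cat > m.py <<'E'
import sys,json,numpy as np
from scipy.linalg import logm,expm
from scipy.spatial.transform import Rotation as Ro
from cell import env
GD=0.1635
def pose(g,psi,L,flip=0):
    p,l=np.radians([psi,L]); f=np.array([np.cos(p),np.sin(p),0]); up=np.array([0,0,1.])
    z=f*np.sin(l)-up*np.cos(l); y=np.cross(up,f)*(-1 if flip else 1); x=np.cross(y,z)
    T=np.eye(4); T[:3,:3]=np.c_[x,y,z]; T[:3,3]=np.array(g)-GD*z; return T
def meas():
    o=env.get_obs(); T=np.eye(4); T[:3,:3]=Ro.from_euler("xyz",o["tool_rot"],degrees=True).as_matrix(); T[:3,3]=o["tool_pos"]; return T,o
def load(): return np.array(json.load(open("cmd.json")))
def save(T): json.dump(T.tolist(),open("cmd.json","w"))
def show(T):
    z=T[:3,2]; h=np.degrees(np.arctan2(*(T[:2,1][::-1])))-90
    return "grasp",(T[:3,3]+GD*z).round(4).tolist(),"ypsi",h.round(2),"lean",np.degrees(np.arctan2(np.hypot(*z[:2])*np.sign(z[0]),-z[2])).round(2)
def plan(T0,T1,n,dig=4):
    S=expm(np.real(logm(np.linalg.inv(T0)@T1))/n); d=S[:3,3].round(dig); w=Ro.from_matrix(S[:3,:3]).as_rotvec().round(dig)
    st=np.eye(4); st[:3,:3]=Ro.from_rotvec(w).as_matrix(); st[:3,3]=d; T=T0@np.linalg.matrix_power(st,n)
    print(n,"rows xyz",d.tolist(),"rot",w.tolist(),"->",*show(T)); return T
def go(*way,sync=False):  # way: (T,n) ; plans from commanded pose
    M,o=meas(); T=M if sync else load(); print("meas",*show(M),"| cmd",*show(T),"F",o["force"].round(1),"t",o["time_s"].round(2),"q",o["qpos"].round(0))
    for W,n in way: T=plan(T,W,n)
    save(T)
E
cat > p1.py <<'E'
from m import *
T=np.eye(4);T[:3,:3]=Ro.from_euler("xyz",[180,0,164.6],degrees=True).as_matrix();T[:3,3]=[.173,.627,.405];save(T)
P=pose([.5313,.3245,.035],15.7,8); U=P.copy(); U[:3,3]-=.08*P[:3,2]
go((U,20))
E
python3 p1.py
```

```text
Traceback (most recent call last):
  File "p1.py", line 4, in <module>
    go((U,20))
    ~~^^^^^^^^
  File "m.py", line 22, in go
    M,o=meas(); T=M if sync else load(); print("meas",*show(M),"| cmd",*show(T),"F",o["force"].round(1),"t",o["time_s"].round(2),"q",o["qpos"].round(0))
                                                                                                            ^^^^^^^^^^^^^^^^^
AttributeError: 'float' object has no attribute 'round'
```

```bash
sed -i 's/o\["force"\].round(1),"t",o\["time_s"\].round(2),"q",o\["qpos"\].round(0)/np.round(o["force"],1),"t",round(float(o["time_s"]),2),"q",np.round(o["qpos"],0)/' m.py; python3 p1.py
```

```text
meas grasp [0.1726, 0.6262, 0.2403] ypsi -15.4 lean -0.1 | cmd grasp [0.173, 0.627, 0.2415] ypsi -15.4 lean 0.0 F [-0.2 -0.7  0.2] t 0.1 q [-74.  18.  -4.  83.   1.  79.  -3.]
20 rows xyz [-0.0162, -0.0157, 0.0074] rot [-0.0019, -0.0068, -0.0271] -> grasp [0.5202, 0.321, 0.115] ypsi 15.71 lean 7.99
```

Emit:
send_rows --xyz '[[-0.0162,-0.0157,0.0074],[-0.0162,-0.0157,0.0074],[-0.0162,-0.0157,0.0074],[-0.0162,-0.0157,0.0074],[-0.0162,-0.0157,0.0074],[-0.0162,-0.0157,0.0074],[-0.0162,-0.0157,0.0074],[-0.0162,-0.0157,0.0074],[-0.0162,-0.0157,0.0074],[-0.0162,-0.0157,0.0074],[-0.0162,-0.0157,0.0074],[-0.0162,-0.0157,0.0074],[-0.0162,-0.0157,0.0074],[-0.0162,-0.0157,0.0074],[-0.0162,-0.0157,0.0074],[-0.0162,-0.0157,0.0074],[-0.0162,-0.0157,0.0074],[-0.0162,-0.0157,0.0074],[-0.0162,-0.0157,0.0074],[-0.0162,-0.0157,0.0074]]' --rotation '[[-0.0019,-0.0068,-0.0271],[-0.0019,-0.0068,-0.0271],[-0.0019,-0.0068,-0.0271],[-0.0019,-0.0068,-0.0271],[-0.0019,-0.0068,-0.0271],[-0.0019,-0.0068,-0.0271],[-0.0019,-0.0068,-0.0271],[-0.0019,-0.0068,-0.0271],[-0.0019,-0.0068,-0.0271],[-0.0019,-0.0068,-0.0271],[-0.0019,-0.0068,-0.0271],[-0.0019,-0.0068,-0.0271],[-0.0019,-0.0068,-0.0271],[-0.0019,-0.0068,-0.0271],[-0.0019,-0.0068,-0.0271],[-0.0019,-0.0068,-0.0271],[-0.0019,-0.0068,-0.0271],[-0.0019,-0.0068,-0.0271],[-0.0019,-0.0068,-0.0271],[-0.0019,-0.0068,-0.0271]]' --jaw '[1,1,1,1,1,1,1,1,1,1,1,1,1,1,1,1,1,1,1,1]' --newtons 40

```text
time_s: 2.1
tool_pos: [0.4985, 0.3138, 0.276]
tool_rot: [-180.0, 8.0, -164.2]
force: [-0.5, 0.2, 0.3]
grip_width: 0.0872
grasp_force: 0.0
```

```bash
python3 - <<'E'
from m import *; import pickle,cv2
from h import proj,place
c=env.read_camera("wrist"); pickle.dump(c,open("w1.pkl","wb")); go()
s=1.5
im=cv2.resize(c["image"],None,fx=s,fy=s,interpolation=cv2.INTER_CUBIC)
L=[(x,y,z) for x,z in((39.5,4.1),(-40.3,3),(-11,40)) for y in(28,-28)]
px=proj(c,place([.5407,.3272,.2733],L)); print(px.round(0).tolist())
for u,v in px: cv2.drawMarker(im,(int(u*s),int(v*s)),(0,0,255),0,8)
cv2.imwrite("pics/w1.png",im)
E
```

```text
meas grasp [0.5239, 0.3163, 0.1134] ypsi 15.57 lean 8.06 | cmd grasp [0.5202, 0.321, 0.115] ypsi 15.71 lean 7.99 F [ 3.2 -2.2  0.3] t 2.15 q [-44.  14.  10. 105.   1.  54.  71.]
[[288.0, 236.0], [224.0, 236.0], [293.0, 149.0], [220.0, 149.0], [296.0, 205.0], [217.0, 204.0]]
```

View pics/w1.png

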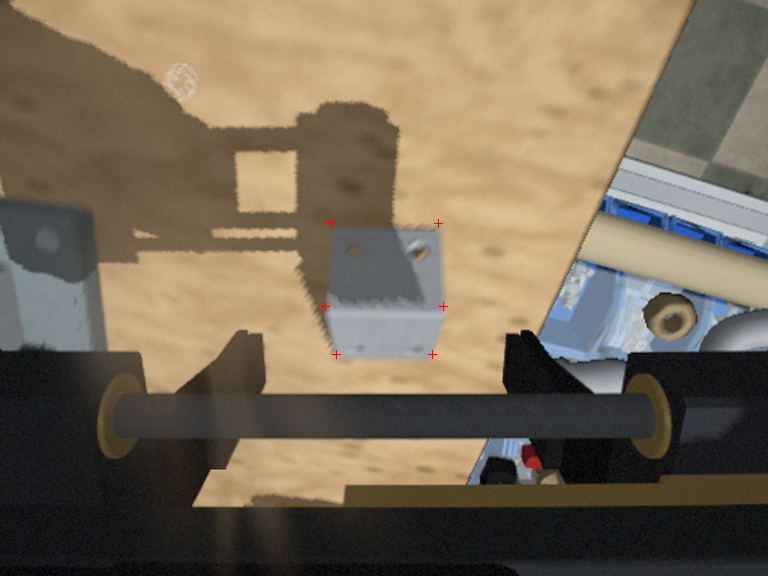

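```bash
python3 - <<'E'
from m import *
go((pose([.5325,.3253,.035],15.7,8),10))
E
```

```text
meas grasp [0.5239, 0.3163, 0.1134] ypsi 15.57 lean 8.06 | cmd grasp [0.5202, 0.321, 0.115] ypsi 15.71 lean 7.99 F [ 3.2 -2.2  0.3] t 2.15 q [-44.  14.  10. 105.   1.  54.  71.]
10 rows xyz [-0.0002, 0.0001, 0.0081] rot [0.0, -0.0, 0.0] -> grasp [0.5327, 0.3256, 0.035] ypsi 15.71 lean 7.99
```

Emit:
send_rows --xyz '[[-0.0002,0.0001,0.0081],[-0.0002,0.0001,0.0081],[-0.0002,0.0001,0.0081],[-0.0002,0.0001,0.0081],[-0.0002,0.0001,0.0081],[-0.0002,0.0001,0.0081],[-0.0002,0.0001,0.0081],[-0.0002,0.0001,0.0081],[-0.0002,0.0001,0.0081],[-0.0002,0.0001,0.0081],[0,0,0],[0,0,0]]' --rotation '[[0,0,0],[0,0,0],[0,0,0],[0,0,0],[0,0,0],[0,0,0],[0,0,0],[0,0,0],[0,0,0],[0,0,0],[0,0,0],[0,0,0]]' --jaw '[1,1,1,1,1,1,1,1,1,1,1,1]'

```text
time_s: 3.35
tool_pos: [0.5105, 0.3191, 0.1965]
tool_rot: [180.0, 8.0, -164.3]
force: [0.4, -0.3, -0.5]
grip_width: 0.0873
grasp_force: 0.0
```

```bash
python3 - <<'E'
from m import *; import pickle,cv2
from h import *
go()
c=env.read_camera("wrist"); pickle.dump(c,open("w2.pkl","wb"))
s=1.5
im=cv2.resize(c["image"],None,fx=s,fy=s,interpolation=cv2.INTER_CUBIC)
L=[(x,y,z) for x,z in((39.5,4.1),(-40.3,3),(-11,40)) for y in(28,-28)]
px=proj(c,place([.5419,.328,.2733],L))
for u,v in px: cv2.drawMarker(im,(int(u*s),int(v*s)),(0,0,255),0,8)
cv2.imwrite("pics/w2.png",im)
E
```

```text
meas grasp [0.5324, 0.3252, 0.0346] ypsi 15.7 lean 7.98 | cmd grasp [0.5327, 0.3256, 0.035] ypsi 15.71 lean 7.99 F [ 0.4 -0.3 -0.5] t 3.35 q [-43.  21.   9. 106.  -1.  46.  71.]
```

View pics/w2.png

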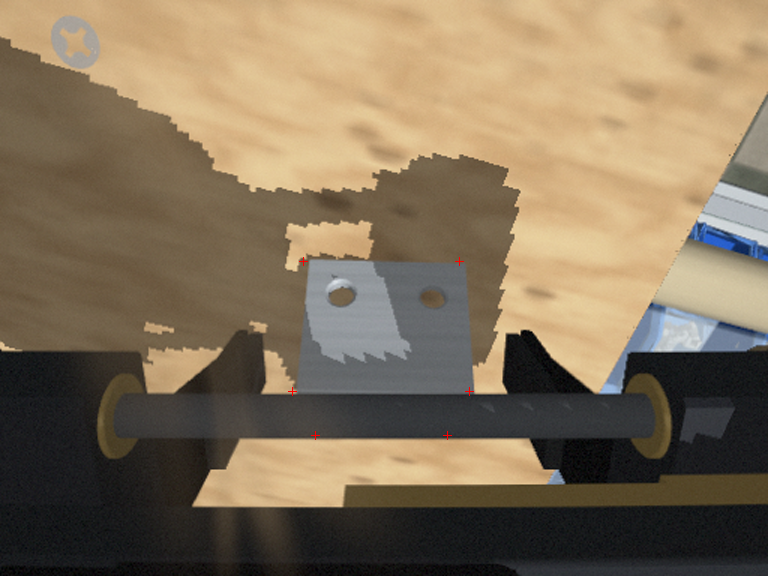

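Emit:
send_rows --xyz '[[0,0,0],[0,0,0],[0,0,0],[0,0,0],[0,0,0],[0,0,0]]' --rotation '[[0,0,0],[0,0,0],[0,0,0],[0,0,0],[0,0,0],[0,0,0]]' --jaw '[0.5,0.3,0.3,0.3,0.3,0.3]' --newtons 40

```text
time_s: 4.0
tool_pos: [0.5105, 0.3191, 0.1969]
tool_rot: [180.0, 8.0, -164.3]
force: [-0.3, -0.3, 0.0]
grip_width: 0.0553
grasp_force: 39.9
```

```bash
cat gauge.json 2>/dev/null; cat >> m.py <<'E'
GX,GY,GA=.5711,.1172,8.0
def gp(x,y,z,L=45,flip=0,da=0):  # gauge-frame grasp point in mm
    a=np.radians(GA); return pose([GX+(x*np.cos(a)-y*np.sin(a))/1000,GY+(x*np.sin(a)+y*np.cos(a))/1000,z/1000],GA+da,L,flip)
E
python3 - <<'E'
from m import *
A=pose([.5325,.3253,.17],15.7,8)
go((A,7),(gp(-85,0,140),15))
E
```

```text
meas grasp [0.5324, 0.3253, 0.035] ypsi 15.71 lean 8.01 | cmd grasp [0.5327, 0.3256, 0.035] ypsi 15.71 lean 7.99 F [-0.3 -0.3  0. ] t 4.0 q [-43.  21.   9. 106.  -1.  46.  71.]
7 rows xyz [-0.0026, -0.0, -0.0191] rot [0.0, -0.0, 0.0] -> grasp [0.5322, 0.3254, 0.17] ypsi 15.71 lean 7.99
15 rows xyz [0.0135, -0.013, -0.0005] rot [0.0041, -0.043, 0.0082] -> grasp [0.4869, 0.1053, 0.1394] ypsi 7.96 lean 45.0
```

Emit:
send_rows --xyz '[[-0.0026,0,-0.0191],[-0.0026,0,-0.0191],[-0.0026,0,-0.0191],[-0.0026,0,-0.0191],[-0.0026,0,-0.0191],[-0.0026,0,-0.0191],[-0.0026,0,-0.0191]]' --rotation '[[0,0,0],[0,0,0],[0,0,0],[0,0,0],[0,0,0],[0,0,0],[0,0,0]]' --jaw '[0.3,0.3,0.3,0.3,0.3,0.3,0.3]'

```text
time_s: 4.7
tool_pos: [0.5096, 0.3187, 0.3317]
tool_rot: [-180.0, 7.9, -164.3]
force: [0.4, -0.6, -2.9]
grip_width: 0.055
grasp_force: 39.9
```

Emit:
send_rows --xyz '[[0.0135,-0.013,-0.0005],[0.0135,-0.013,-0.0005],[0.0135,-0.013,-0.0005],[0.0135,-0.013,-0.0005],[0.0135,-0.013,-0.0005],[0.0135,-0.013,-0.0005],[0.0135,-0.013,-0.0005],[0.0135,-0.013,-0.0005],[0.0135,-0.013,-0.0005],[0.0135,-0.013,-0.0005],[0.0135,-0.013,-0.0005],[0.0135,-0.013,-0.0005],[0.0135,-0.013,-0.0005],[0.0135,-0.013,-0.0005],[0.0135,-0.013,-0.0005],[0,0,0],[0,0,0],[0,0,0]]' --rotation '[[0.0041,-0.043,0.0082],[0.0041,-0.043,0.0082],[0.0041,-0.043,0.0082],[0.0041,-0.043,0.0082],[0.0041,-0.043,0.0082],[0.0041,-0.043,0.0082],[0.0041,-0.043,0.0082],[0.0041,-0.043,0.0082],[0.0041,-0.043,0.0082],[0.0041,-0.043,0.0082],[0.0041,-0.043,0.0082],[0.0041,-0.043,0.0082],[0.0041,-0.043,0.0082],[0.0041,-0.043,0.0082],[0.0041,-0.043,0.0082],[0,0,0],[0,0,0],[0,0,0]]' --jaw '[0.3,0.3,0.3,0.3,0.3,0.3,0.3,0.3,0.3,0.3,0.3,0.3,0.3,0.3,0.3,0.3,0.3,0.3]'

```text
time_s: 6.5
tool_pos: [0.3944, 0.1169, 0.2729]
tool_rot: [179.7, 40.6, -171.0]
force: [-0.6, -0.6, -1.3]
grip_width: 0.0555
grasp_force: 39.9
```

```bash
python3 - <<'E'
from m import *; import cv2,pickle
from h import proj
go((gp(-75,0,98),5))
ims=[]
A=np.radians(GA)
W=lambda P:[(GX+(x*np.cos(A)-y*np.sin(A))/1000,GY+(x*np.sin(A)+y*np.cos(A))/1000,z/1000) for x,y,z in P]
for n,b in(("top",(200,140,110,80)),("scene",(200,140,110,130)),("wrist",(100,0,350,260))):
    c=env.read_camera(n); pickle.dump(c,open(n+"3.pkl","wb")); x,y,w,h=b; s=350/w if n!="wrist" else 1.2
    if n=="scene": s=3.6
    im=cv2.resize(c["image"][y:y+h,x:x+w],None,fx=s,fy=s,interpolation=cv2.INTER_CUBIC)
    for u,v in proj(c,W([(0,20,95),(0,-20,95),(70,20,95),(70,-20,95),(13,0,222),(13,0,162)])): cv2.drawMarker(im,(int((u-x)*s),int((v-y)*s)),(0,0,255),0,7)
    ims.append(im)
H=np.zeros((600,800,3),np.uint8)
for im,(x,y) in zip(ims,[(0,0),(400,0),(0,290)]):
    h,w=im.shape[:2]; h=min(h,600-y); w=min(w,800-x); H[y:y+h,x:x+w]=im[:h,:w]
cv2.imwrite("pics/m3.png",H)
E
```

```text
meas grasp [0.4994, 0.1345, 0.1489] ypsi 9.19 lean 40.63 | cmd grasp [0.4869, 0.1053, 0.1394] ypsi 7.96 lean 45.0 F [-0.6 -0.6 -1.3] t 6.5 q [ -4. -17. -18. 140.  13.  17.  65.]
5 rows xyz [0.0044, 0.0, 0.0073] rot [-0.0001, 0.0, -0.0001] -> grasp [0.4971, 0.1068, 0.098] ypsi 8.0 lean 45.0
```

View pics/m3.png

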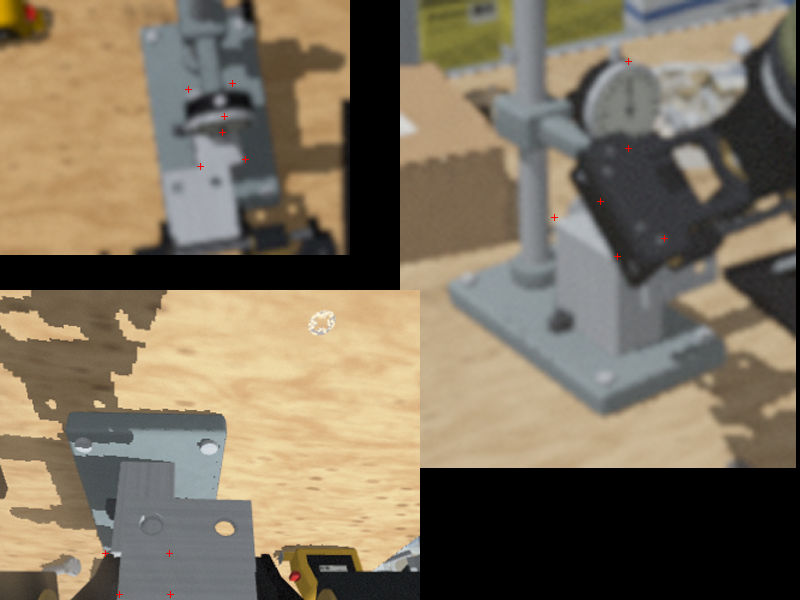

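```bash
cat >> f.py <<'E'
w=pickle.load(open("wrist3.pkl","rb")); q=lambda *a:[(100+u/1.2,(v-290)/1.2) for u,v in a]
L=[(0,-20,20),(0,20,20),(-30,-55,20),(-30,55,20),(-30,-55,0),(-30,55,0)]; px=q((120,462),(175,462),(66,432),(226,429),(70,412),(225,412))
print("pred-obs",(proj(w,place([.5711,.1172,.1396],L))-px).round(1).tolist())
g=[(T,[(-30,55,0),(-30,-55,0),(160,55,20),(0,20,95),(0,-20,95)],t((320,394),(483,370),(283,128),(362,322),(424,308))),
 (S,[(-30,55,0),(-30,-55,0),(70,20,95),(0,20,95),(0,-20,95)],s((340,473),(458,420),(292,278),(350,318),(395,300)))]
print(fit([(w,L,px)],[.57,.117,.14])); print(fit(g+[(w,L,px)]*2,[.57,.117,.14])[0])
E
python3 f.py | tail -12
python3 - <<'E'
from m import *
go((gp(-66,0,103,40),10),sync=True)
E
```

```text
checked 1 [ 0.5974 -0.0659 -0.0445] -2.5 0.55 [[0.0, 0.1], [-1.1, 0.6], [-1.0, -0.4], [-0.1, -0.3], [1.7, -0.8], [0.6, 0.2], [0.4, -0.4], [-0.6, 0.0], [0.8, 0.3], [-0.2, 1.2]]
checked -1 [ 0.5934 -0.0662  3.0786] 176.4 1.97 [[0.4, 1.0], [-0.7, 1.9], [-1.0, 0.7], [-0.2, 0.5], [2.0, -7.0], [0.8, -5.6], [-3.3, -3.5], [-4.2, -2.8], [1.4, 0.5], [0.6, 1.5]]
gauge [0.5711 0.1172 0.1396] 8.000630162236131 [[0.2, -0.0], [-0.9, -0.1], [-0.8, -1.3], [0.8, -0.9], [0.7, 0.1], [-0.6, 1.1], [0.9, 0.5], [-0.6, 1.1], [0.3, 0.5], [0.7, 0.7], [-0.1, -2.8]]
tray [ 0.5453 -0.0574 -0.0257] -1.470473096593966 [[-0.2, -0.4], [-0.3, 0.1], [-0.4, 0.6], [0.1, 0.9], [-0.1, -1.9], [0.3, -3.1]]
pred-obs [[-2.6, -0.5], [-2.9, -0.0], [-6.1, -0.2], [-2.3, 3.8], [-5.3, -1.0], [-2.8, 0.6]]
(array([0.57065717, 0.12012821, 0.15759217]), array([[ 0.81137806, -0.22470515],
       [ 0.48478796, -0.28779076],
       [-2.80428793,  0.64196649],
       [ 0.83244587,  2.96098496],
       [-2.11082047, -0.14674584],
       [ 0.20548487, -0.30285542]]))
[0.57066755 0.11984179 0.15405185]
meas grasp [0.4993, 0.1357, 0.149] ypsi 9.33 lean 40.66 | cmd grasp [0.4993, 0.1357, 0.149] ypsi 9.33 lean 40.66 F [ 0.3 -0.7 -2.2] t 6.65 q [ -4. -17. -18. 140.  13.  17.  65.]
10 rows xyz [0.0026, -0.0025, 0.0036] rot [0.0019, 0.0011, 0.0015] -> grasp [0.5056, 0.1084, 0.1035] ypsi 7.97 lean 40.02
```

```bash
sed -i 's/^GX,GY,GA=.*/GX,GY,GA=.5709,.1187,8.4/' m.py
python3 - <<'E'
from m import *
go((gp(-66,0,103,40),10),sync=True)
E
```

```text
meas grasp [0.4993, 0.1357, 0.149] ypsi 9.33 lean 40.66 | cmd grasp [0.4993, 0.1357, 0.149] ypsi 9.33 lean 40.66 F [ 0.3 -0.7 -2.2] t 6.65 q [ -4. -17. -18. 140.  13.  17.  65.]
10 rows xyz [0.0026, -0.0025, 0.0036] rot [0.0014, 0.0011, 0.0009] -> grasp [0.5056, 0.1092, 0.1035] ypsi 8.42 lean 40.02
```

Emit:
send_rows --xyz '[[0.0026,-0.0025,0.0036],[0.0026,-0.0025,0.0036],[0.0026,-0.0025,0.0036],[0.0026,-0.0025,0.0036],[0.0026,-0.0025,0.0036],[0.0026,-0.0025,0.0036],[0.0026,-0.0025,0.0036],[0.0026,-0.0025,0.0036],[0.0026,-0.0025,0.0036],[0.0026,-0.0025,0.0036],[0,0,0]]' --rotation '[[0.0014,0.0011,0.0009],[0.0014,0.0011,0.0009],[0.0014,0.0011,0.0009],[0.0014,0.0011,0.0009],[0.0014,0.0011,0.0009],[0.0014,0.0011,0.0009],[0.0014,0.0011,0.0009],[0.0014,0.0011,0.0009],[0.0014,0.0011,0.0009],[0.0014,0.0011,0.0009],[0,0,0]]' --jaw '[0.3,0.3,0.3,0.3,0.3,0.3,0.3,0.3,0.3,0.3,0.3]'

```text
time_s: 7.75
tool_pos: [0.4065, 0.0953, 0.2312]
tool_rot: [-179.9, 39.7, -171.6]
force: [-0.1, 0.1, -2.3]
grip_width: 0.0554
grasp_force: 39.9
```

```bash
python3 - <<'E'
from m import *
go()
E
```

```text
meas grasp [0.5099, 0.1102, 0.1054] ypsi 8.31 lean 39.72 | cmd grasp [0.5056, 0.1092, 0.1035] ypsi 8.42 lean 40.02 F [-0.1  0.1 -2.3] t 7.75 q [ 39. -16. -53. 140. -33.  11. 110.]
```

```bash
python3 - <<'E'
from m import *
go((gp(-45,0,100.5,41.5),6),sync=True)
E
```

```text
meas grasp [0.5099, 0.1102, 0.1054] ypsi 8.31 lean 39.72 | cmd grasp [0.5099, 0.1102, 0.1054] ypsi 8.31 lean 39.72 F [-0.1  0.1 -2.3] t 7.75 q [ 39. -16. -53. 140. -33.  11. 110.]
6 rows xyz [-0.0007, -0.0001, 0.0024] rot [-0.0003, -0.0052, -0.0001] -> grasp [0.5262, 0.1123, 0.1005] ypsi 8.4 lean 41.51
```

Emit:
send_rows --xyz '[[-0.0007,-0.0001,0.0024],[-0.0007,-0.0001,0.0024],[-0.0007,-0.0001,0.0024],[-0.0007,-0.0001,0.0024],[-0.0007,-0.0001,0.0024],[-0.0007,-0.0001,0.0024],[0,0,0]]' --rotation '[[-0.0003,-0.0052,-0.0001],[-0.0003,-0.0052,-0.0001],[-0.0003,-0.0052,-0.0001],[-0.0003,-0.0052,-0.0001],[-0.0003,-0.0052,-0.0001],[-0.0003,-0.0052,-0.0001],[0,0,0]]' --jaw '[0.3,0.3,0.3,0.3,0.3,0.3,0.3]'

```text
time_s: 8.45
tool_pos: [0.4194, 0.0954, 0.2228]
tool_rot: [-180.0, 41.5, -171.7]
force: [-0.3, 0.1, -2.5]
grip_width: 0.0553
grasp_force: 39.9
```

```bash
python3 - <<'E'
from m import *; import cv2
go()
c=env.read_camera("scene"); cv2.imwrite("pics/s4.png",cv2.resize(c["image"][140:260,200:330],None,fx=5,fy=5,interpolation=cv2.INTER_CUBIC))
E
```

```text
meas grasp [0.5267, 0.1109, 0.1004] ypsi 8.25 lean 41.53 | cmd grasp [0.5262, 0.1123, 0.1005] ypsi 8.4 lean 41.51 F [-0.3  0.1 -2.5] t 8.45 q [ 42. -12. -58. 140. -33.   6. 111.]
```

View pics/s4.png

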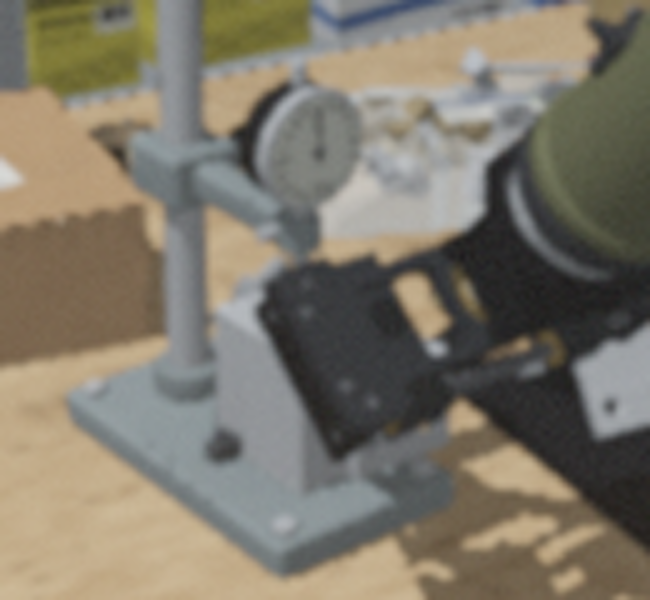

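```bash
python3 - <<'E'
from m import *
go((gp(-25,0,98,43.5),7),(gp(-8,0,97,45),6),sync=True)
E
```

```text
meas grasp [0.5266, 0.1109, 0.1005] ypsi 8.24 lean 41.52 | cmd grasp [0.5266, 0.1109, 0.1005] ypsi 8.24 lean 41.52 F [-0.1 -0.2 -1.9] t 8.5 q [ 42. -12. -58. 140. -33.   6. 111.]
7 rows xyz [-0.0011, 0.0001, 0.0022] rot [-0.0003, -0.0049, -0.0003] -> grasp [0.5465, 0.1148, 0.0981] ypsi 8.41 lean 43.48
6 rows xyz [-0.0012, 0.0, 0.0021] rot [0.0, -0.0044, 0.0] -> grasp [0.5633, 0.1173, 0.097] ypsi 8.41 lean 45.0
```

Emit:
send_rows --xyz '[[-0.0011,0.0001,0.0022],[-0.0011,0.0001,0.0022],[-0.0011,0.0001,0.0022],[-0.0011,0.0001,0.0022],[-0.0011,0.0001,0.0022],[-0.0011,0.0001,0.0022],[-0.0011,0.0001,0.0022]]' --rotation '[[-0.0003,-0.0049,-0.0003],[-0.0003,-0.0049,-0.0003],[-0.0003,-0.0049,-0.0003],[-0.0003,-0.0049,-0.0003],[-0.0003,-0.0049,-0.0003],[-0.0003,-0.0049,-0.0003],[-0.0003,-0.0049,-0.0003]]' --jaw '[0.3,0.3,0.3,0.3,0.3,0.3,0.3]'

```text
time_s: 9.2
tool_pos: [0.4348, 0.098, 0.2166]
tool_rot: [-179.9, 43.5, -171.6]
force: [0.4, -1.6, -3.6]
grip_width: 0.0556
grasp_force: 40.0
```

```bash
python3 - <<'E'
from m import *
go((gp(-8,0,97,45),6))
E
```

```text
meas grasp [0.5461, 0.1142, 0.098] ypsi 8.32 lean 43.46 | cmd grasp [0.5633, 0.1173, 0.097] ypsi 8.41 lean 45.0 F [ 0.4 -1.6 -3.6] t 9.2 q [ 60. -12. -74. 139. -76.   5. 154.]
6 rows xyz [0.0, 0.0, -0.0] rot [0.0, -0.0, 0.0] -> grasp [0.5633, 0.1173, 0.097] ypsi 8.41 lean 45.0
```

Emit:
send_rows --xyz '[[-0.0012,0,0.0021],[-0.0012,0,0.0021],[-0.0012,0,0.0021],[-0.0012,0,0.0021],[-0.0012,0,0.0021],[-0.0012,0,0.0021]]' --rotation '[[0,-0.0044,0],[0,-0.0044,0],[0,-0.0044,0],[0,-0.0044,0],[0,-0.0044,0],[0,-0.0044,0]]' --jaw '[0.3,0.3,0.3,0.3,0.3,0.3]'

```text
time_s: 9.8
tool_pos: [0.4494, 0.1027, 0.2236]
tool_rot: [-179.8, 44.2, -171.6]
force: [-0.4, -1.8, -4.4]
grip_width: 0.0553
grasp_force: 39.9
```

```bash
python3 - <<'E'
from m import *
go((gp(0,0,96,45),4))
E
```

```text
meas grasp [0.5623, 0.1189, 0.1064] ypsi 8.3 lean 44.21 | cmd grasp [0.5633, 0.1173, 0.097] ypsi 8.41 lean 45.0 F [-0.4 -1.8 -4.4] t 9.8 q [ 66. -12. -79. 137. -76.   5. 154.]
4 rows xyz [-0.0012, 0.0001, 0.0015] rot [0.0, -0.0, 0.0001] -> grasp [0.5708, 0.1188, 0.0962] ypsi 8.4 lean 45.0
```

```bash
cat > k.py <<'E'
import numpy as np,json,itertools
from scipy.optimize import least_squares
from scipy.spatial.transform import Rotation as Ro
from m import meas
D=[([-73.79,18.437,-4.015,83.175,1.296,78.54,-3.259],[.173,.626,.404],[-179.893,.007,164.601]),
([-43,21,9,106,-1,46,71],[.5105,.3191,.1965],[180,8,-164.3]),
([-4,-17,-18,140,13,17,65],[.3944,.1169,.2729],[179.7,40.6,-171]),
([39,-16,-53,140,-33,11,110],[.4065,.0953,.2312],[-179.9,39.7,-171.6]),
([42,-12,-58,140,-33,6,111],[.4194,.0954,.2228],[-180,41.5,-171.7]),
([60,-12,-74,139,-76,5,154],[.4348,.098,.2166],[-179.9,43.5,-171.6])]
def fk(q,g,s):
    h,a,e,e2,b,w,d,x0=g; T=np.eye(4)
    def st(ax,ang,v):
        nonlocal T; M=np.eye(4); M[:3,:3]=Ro.from_euler(ax,ang,degrees=True).as_matrix(); M[:3,3]=M[:3,:3]@v; T=T@M
    T[2,3]=h
    st("z",-q[0],[x0,0,0]); st("y",q[1],[0,0,a]); st("z",s[0]*q[2],[e,0,0]); st("y",q[3],[e2,0,b]); st("z",s[1]*q[4],[0,0,0]); st("y",q[5],[w,0,d]); st("z",90+s[2]*q[6],[0,0,0])
    return T
def fitk():
    o=meas(); D.append((list(o[1]["qpos"]),list(o[1]["tool_pos"]),list(o[1]["tool_rot"])))
    dq0=np.zeros((len(D),7)); best=None
    for s in itertools.product([1,-1],repeat=3):
        def f(p):
            g=p[:8]; dq=p[8:].reshape(-1,7); r=[dq.ravel()/.3]
            for (q,x,e),d in zip(D,dq):
                T=fk(np.array(q)+d,g,s); r+=[(T[:3,3]-x)/.001,(Ro.from_matrix(T[:3,:3])*Ro.from_euler("xyz",e,degrees=True).inv()).as_rotvec()/.002]
            return np.concatenate(r)
        r=least_squares(f,np.r_[.3,.4,0,0,.35,0,.1,0,dq0.ravel()],loss="soft_l1",max_nfev=60)
        if best is None or r.cost<best[0]: best=(r.cost,s,r.x[:8],r.x[8:].reshape(-1,7))
    print(best[0],best[1],best[2].round(3).tolist(),np.abs(best[3]).max(1).round(2)); json.dump([best[1],best[2].tolist()],open("k.json","w"))
if __name__=="__main__": fitk()
E
time python3 k.py
```

```text
62.631851428443944 (-1, -1, -1) [0.26, 0.483, 0.001, 0.021, 0.497, 0.018, 0.197, 0.035] [2.11 3.54 0.17 0.53 0.36 0.14 0.2 ]
real	0m25.537s
user	1m40.081s
sys	0m0.076s
```

```bash
python3 - <<'E'
import re
s=open("k.py").read()
s=s.replace("h,a,e,e2,b,w,d,x0=g; T=np.eye(4)","h,a,e,e2,b,w,d,x0,o2,o4,o6=g; q=np.array(q,float)+[0,o2*100,0,o4*100,0,o6*100,0]; T=np.eye(4)")
s=s.replace("p[:8]","p[:11]").replace("p[8:]","p[11:]").replace("r.x[:8]","r.x[:11]").replace("r.x[8:]","r.x[11:]").replace(".1,0,dq0",".1,0,0,0,0,dq0")
s=s.replace("itertools.product([1,-1],repeat=3)","[(-1,-1,-1)]").replace('loss="soft_l1",max_nfev=60','max_nfev=200')
s=s.replace("r=[dq.ravel()/.3]","r=[dq.ravel()/.3*np.repeat([6]+[1]*(len(D)-2)+[6],7)]")
open("k.py","w").write(s)
E
python3 k.py
```

```text
350.1969852881801 (-1, -1, -1) [0.254, 0.507, -0.012, 0.024, 0.5, 0.02, 0.217, 0.039, -0.004, -0.0, 0.005] [0.37 2.48 0.57 0.64 0.36 0.29 0.05]
```

```bash
cat > k2.py <<'E'
from k import *
AX="zyzyzyz"; SG=[-1,1,-1,1,-1,1,-1]
def fk2(q,V):
    V=np.reshape(V,(8,3)); R=Ro.identity(); p=V[0].copy()
    for i in range(7):
        R=R*Ro.from_euler(AX[i],SG[i]*q[i]+(90 if i==6 else 0),degrees=True); p=p+R.apply(V[i+1])
    T=np.eye(4); T[:3,:3]=R.as_matrix(); T[:3,3]=p; return T
if __name__=="__main__":
    o=meas(); D.append((list(o[1]["qpos"]),list(o[1]["tool_pos"]),list(o[1]["tool_rot"])))
    n=len(D); sq=np.repeat([.05]+[.3]*(n-2)+[.05],7)
    V0=np.zeros((8,3)); V0[0,2]=.26; V0[2,2]=.5; V0[4,2]=.5; V0[6,2]=.2
    pr=np.full((8,3),.03); pr[[0,2,4,6],2]=.2; pr[[1,3,5,7],2]=1e-4; pr[7]=1e-4
    def f(p):
        V=p[:24]; dq=p[24:]; r=[dq/sq,(V-V0.ravel())/pr.ravel()]
        for (q,x,e),d in zip(D,dq.reshape(-1,7)):
            T=fk2(np.array(q)+d,V); r+=[(T[:3,3]-x)/.001,(Ro.from_matrix(T[:3,:3])*Ro.from_euler("xyz",e,degrees=True).inv()).as_rotvec()/.002]
        return np.concatenate(r)
    r=least_squares(f,np.r_[V0.ravel(),np.zeros(7*n)],max_nfev=100)
    print(r.cost,np.abs(r.x[24:].reshape(-1,7)).max(1).round(2)); print(r.x[:24].reshape(8,3).round(3).tolist()); json.dump(r.x[:24].tolist(),open("k2.json","w"))
    for (q,x,e) in D: print((Ro.from_matrix(fk2(q,r.x[:24])[:3,:3])*Ro.from_euler("xyz",e,degrees=True).inv()).as_rotvec(degrees=True).round(1))
E
python3 k2.py
```

```text
8.578148963640782 [0.   0.28 0.14 0.45 0.34 0.3  0.01]
[[0.002, 0.0, 0.262], [-0.006, -0.006, 0.0], [0.003, -0.006, 0.48], [-0.016, -0.004, -0.0], [0.006, -0.004, 0.521], [0.003, -0.002, 0.0], [-0.007, -0.002, 0.204], [0.0, -0.0, 0.0]]
[ 0.  0. -0.]
[-0.   0.4 -0.6]
[-0.2 -0.   0. ]
[ 0.1 -0.8 -1.1]
[ 0.2 -0.1  0.4]
[ 0.2  0.4 -0.1]
[0. 0. 0.]
```

```bash
cat > ik.py <<'E'
from k2 import *; import m
V=np.array(json.load(open("k2.json")))
LO=np.array([-163.93,-17.29,-79.2,3.27,-89.18,5.43,-154.24]);HI=np.array([163.93,119.83,71.16,140.29,269.18,117.66,154.24])
rng=np.random.default_rng(0)
def ik(T,seed,mg=1.5,reg=0):
    def f(q):
        E=fk2(q,V); r=[(E[:3,3]-T[:3,3])*1000,Ro.from_matrix(E[:3,:3].T@T[:3,:3]).as_rotvec(degrees=True)*3]
        if reg: r.append((q-seed)*reg)
        return np.concatenate(r)
    s=least_squares(f,np.clip(seed,LO+mg+.01,HI-mg-.01),bounds=(LO+mg,HI-mg),max_nfev=60); return s.x,np.abs(f(s.x)[:6]).max()
def sols(T,n=25):
    out=[]
    for _ in range(n):
        q,e=ik(T,rng.uniform([-60,-15,-60,60,-60,10,-150],[60,60,60,135,60,60,150]))
        if e<.3: out.append((np.minimum(q-LO,HI-q).min(),q))
    return sorted(out,key=lambda a:-a[0])
if __name__=="__main__":
    for fl in (0,1):
        for x,L in [(0,45),(-30,45),(-60,45),(-60,40),(0,37),(0,53)]:
            S=sols(m.gp(x,0,96,L,fl)); print(fl,x,L,len(S),[ (round(a,1),q.round(0).astype(int).tolist()) for a,q in S[:2]])
E
time python3 ik.py
```

```text
0 0 45 0 []
0 -30 45 0 []
0 -60 45 0 []
0 -60 40 0 []
0 0 37 16 [(np.float64(6.9), [-24, -1, 7, 133, 27, 12, 56]), (np.float64(6.8), [-20, -1, 3, 133, 27, 12, 57])]
0 0 53 0 []
1 0 45 0 []
1 -30 45 0 []
1 -60 45 0 []
1 -60 40 0 []
1 0 37 13 [(np.float64(6.9), [-23, -1, 5, 133, 27, 12, -124]), (np.float64(6.8), [-12, -1, -5, 133, 26, 12, -123])]
1 0 53 0 []
real	0m27.950s
user	0m28.428s
sys	0m0.080s
```

```bash
cat > sc.py <<'E'
from ik import *
# max lean by x, elbow-planar family (q5~0) and flipped-wrist family (q5~180)
for fam,s in (("n",[-15,-2,0,132,10,14,65]),("f",[-15,-5,0,125,180,15,-115])):
    for x,z in [(0,96),(-20,97),(-40,99),(-65,103)]:
        q=np.array(s,float); ok=[]
        for L in (range(26,46,2) if fam=="n" else range(36,62,3)):
            best=(9,None)
            for d in (0,15,-15):
                qq,e=ik(m.gp(x,0,z,L),np.array(s,float)+[d,0,-d,0,0,0,0])
                if e<.3: best=(e,qq); break
            if best[1] is not None: ok.append((L,best[1].round(0).astype(int).tolist()))
        print(fam,x,[a for a,_ in ok],ok[-1:] )
E
time python3 sc.py
```

```text
n 0 [26, 28, 30, 32, 34, 38, 40, 42, 44] [(44, [-41, -2, 23, 139, 94, 7, -10])]
n -20 [26, 28, 32, 40] [(40, [0, -4, -17, 137, 37, 8, 45])]
n -40 [38, 40] [(40, [34, -9, -50, 139, -2, 7, 82])]
n -65 [28, 32, 34, 36] [(36, [11, -11, -29, 139, 3, 15, 77])]
f 0 [36] [(36, [-12, -1, -5, 132, 23, 14, 61])]
f -20 [] []
f -40 [36, 39] [(39, [45, -11, -60, 138, -21, 9, 100])]
f -65 [36] [(36, [21, -11, -38, 139, -5, 15, 85])]
real	0m18.500s
user	0m18.935s
sys	0m0.064s
```

```bash
python3 - <<'E'
from m import *
go((gp(-25,0,103,42.5),6),(gp(-50,0,103.5,39),8),(gp(-72,0,110,34),7),sync=True)
E
```

```text
meas grasp [0.5623, 0.1189, 0.1064] ypsi 8.3 lean 44.21 | cmd grasp [0.5623, 0.1189, 0.1064] ypsi 8.3 lean 44.21 F [-0.4 -1.8 -4.4] t 9.8 q [ 66. -12. -79. 137. -76.   5. 154.]
6 rows xyz [0.0016, -0.0003, -0.0015] rot [-0.0005, 0.005, 0.0001] -> grasp [0.546, 0.1152, 0.103] ypsi 8.39 lean 42.49
8 rows xyz [0.0011, -0.0, -0.0021] rot [-0.0, 0.0076, -0.0] -> grasp [0.521, 0.1115, 0.1034] ypsi 8.39 lean 39.01
7 rows xyz [-0.0001, -0.0, -0.0026] rot [0.0, 0.0125, -0.0] -> grasp [0.4994, 0.1083, 0.1099] ypsi 8.39 lean 34.0
```

Emit:
send_rows --xyz '[[0.0016,-0.0003,-0.0015],[0.0016,-0.0003,-0.0015],[0.0016,-0.0003,-0.0015],[0.0016,-0.0003,-0.0015],[0.0016,-0.0003,-0.0015],[0.0016,-0.0003,-0.0015]]' --rotation '[[-0.0005,0.005,0.0001],[-0.0005,0.005,0.0001],[-0.0005,0.005,0.0001],[-0.0005,0.005,0.0001],[-0.0005,0.005,0.0001],[-0.0005,0.005,0.0001]]' --jaw '[0.3,0.3,0.3,0.3,0.3,0.3]'

```text
time_s: 10.4
tool_pos: [0.4363, 0.0994, 0.2234]
tool_rot: [180.0, 42.4, -171.6]
force: [-1.1, 1.9, -3.4]
grip_width: 0.0553
grasp_force: 39.9
```

```bash
python3 - <<'E'
from m import *
go((gp(-50,0,103.5,39),8),(gp(-72,0,110,34),7),sync=True)
E
```

```text
meas grasp [0.5454, 0.1156, 0.1028] ypsi 8.44 lean 42.45 | cmd grasp [0.5454, 0.1156, 0.1028] ypsi 8.44 lean 42.45 F [-1.1  1.9 -3.4] t 10.4 q [ 63. -16. -75. 138. -70.  10. 147.]
8 rows xyz [0.001, -0.0001, -0.0021] rot [0.0001, 0.0075, 0.0] -> grasp [0.5213, 0.1111, 0.1038] ypsi 8.41 lean 39.01
7 rows xyz [-0.0001, 0.0, -0.0026] rot [0.0, 0.0125, 0.0] -> grasp [0.4997, 0.1079, 0.1103] ypsi 8.41 lean 34.0
```

Emit:
send_rows --xyz '[[0.001,-0.0001,-0.0021],[0.001,-0.0001,-0.0021],[0.001,-0.0001,-0.0021],[0.001,-0.0001,-0.0021],[0.001,-0.0001,-0.0021],[0.001,-0.0001,-0.0021],[0.001,-0.0001,-0.0021],[0.001,-0.0001,-0.0021],[-0.0001,0,-0.0026],[-0.0001,0,-0.0026],[-0.0001,0,-0.0026],[-0.0001,0,-0.0026],[-0.0001,0,-0.0026],[-0.0001,0,-0.0026],[-0.0001,0,-0.0026]]' --rotation '[[0.0001,0.0075,0],[0.0001,0.0075,0],[0.0001,0.0075,0],[0.0001,0.0075,0],[0.0001,0.0075,0],[0.0001,0.0075,0],[0.0001,0.0075,0],[0.0001,0.0075,0],[0,0.0125,0],[0,0.0125,0],[0,0.0125,0],[0,0.0125,0],[0,0.0125,0],[0,0.0125,0],[0,0.0125,0]]' --jaw '[0.3,0.3,0.3,0.3,0.3,0.3,0.3,0.3,0.3,0.3,0.3,0.3,0.3,0.3,0.3]'

```text
time_s: 11.9
tool_pos: [0.4099, 0.094, 0.2464]
tool_rot: [180.0, 34.1, -171.7]
force: [0.5, -0.1, -1.5]
grip_width: 0.0553
grasp_force: 39.9
```

```bash
python3 - <<'E'
from m import *
go((pose([.50,.18,.15],10,20),8),(pose([.52,.285,.09],14,8),8),(pose([.52,.285,.037],14,8),5),sync=True)
E
```

```text
meas grasp [0.5005, 0.1072, 0.111] ypsi 8.29 lean 34.08 | cmd grasp [0.5005, 0.1072, 0.111] ypsi 8.29 lean 34.08 F [ 0.5 -0.1 -1.5] t 11.9 q [ 42. -17. -54. 137. -28.  21. 106.]
8 rows xyz [-0.0085, 0.0087, -0.0036] rot [-0.0017, 0.0307, -0.0033] -> grasp [0.4999, 0.1798, 0.1499] ypsi 9.98 lean 20.01
8 rows xyz [-0.0073, 0.0121, 0.0086] rot [-0.0021, 0.0262, -0.0085] -> grasp [0.5196, 0.2852, 0.09] ypsi 13.99 lean 7.99
5 rows xyz [0.0014, -0.0001, 0.0105] rot [0.0, -0.0, -0.0] -> grasp [0.52, 0.2848, 0.037] ypsi 13.99 lean 7.99
```

Emit:
send_rows --xyz '[[-0.0085,0.0087,-0.0036],[-0.0085,0.0087,-0.0036],[-0.0085,0.0087,-0.0036],[-0.0085,0.0087,-0.0036],[-0.0085,0.0087,-0.0036],[-0.0085,0.0087,-0.0036],[-0.0085,0.0087,-0.0036],[-0.0085,0.0087,-0.0036],[-0.0073,0.0121,0.0086],[-0.0073,0.0121,0.0086],[-0.0073,0.0121,0.0086],[-0.0073,0.0121,0.0086],[-0.0073,0.0121,0.0086],[-0.0073,0.0121,0.0086],[-0.0073,0.0121,0.0086],[-0.0073,0.0121,0.0086],[0,0,0],[0,0,0]]' --rotation '[[-0.0017,0.0307,-0.0033],[-0.0017,0.0307,-0.0033],[-0.0017,0.0307,-0.0033],[-0.0017,0.0307,-0.0033],[-0.0017,0.0307,-0.0033],[-0.0017,0.0307,-0.0033],[-0.0017,0.0307,-0.0033],[-0.0017,0.0307,-0.0033],[-0.0021,0.0262,-0.0085],[-0.0021,0.0262,-0.0085],[-0.0021,0.0262,-0.0085],[-0.0021,0.0262,-0.0085],[-0.0021,0.0262,-0.0085],[-0.0021,0.0262,-0.0085],[-0.0021,0.0262,-0.0085],[-0.0021,0.0262,-0.0085],[0,0,0],[0,0,0]]' --jaw '[0.3,0.3,0.3,0.3,0.3,0.3,0.3,0.3,0.3,0.3,0.3,0.3,0.3,0.3,0.3,0.3,0.3,0.3]'

```text
time_s: 13.7
tool_pos: [0.4956, 0.2774, 0.2524]
tool_rot: [180.0, 8.1, -166.0]
force: [-0.3, -1.1, -2.7]
grip_width: 0.0553
grasp_force: 39.9
```

```bash
python3 - <<'E'
from m import *
go((pose([.52,.285,.0365],14,8),6),sync=True)
E
```

```text
meas grasp [0.5179, 0.283, 0.0906] ypsi 13.96 lean 8.09 | cmd grasp [0.5179, 0.283, 0.0906] ypsi 13.96 lean 8.09 F [-0.3 -1.1 -2.7] t 13.7 q [ 21.  26. -65. 107.  33.  58.  48.]
6 rows xyz [0.0008, 0.0002, 0.009] rot [0.0001, 0.0003, -0.0001] -> grasp [0.5201, 0.2847, 0.0364] ypsi 13.99 lean 7.98
```

Emit:
send_rows --xyz '[[0.0008,0.0002,0.009],[0.0008,0.0002,0.009],[0.0008,0.0002,0.009],[0.0008,0.0002,0.009],[0.0008,0.0002,0.009],[0.0008,0.0002,0.009],[0,0,0],[0,0,0]]' --rotation '[[0.0001,0.0003,-0.0001],[0.0001,0.0003,-0.0001],[0.0001,0.0003,-0.0001],[0.0001,0.0003,-0.0001],[0.0001,0.0003,-0.0001],[0.0001,0.0003,-0.0001],[0,0,0],[0,0,0]]' --jaw '[0.3,0.3,0.3,0.3,0.3,0.3,0.3,0.3]'

```text
time_s: 14.5
tool_pos: [0.4976, 0.2795, 0.1985]
tool_rot: [-180.0, 8.0, -166.0]
force: [-0.3, 0.1, -1.6]
grip_width: 0.0553
grasp_force: 39.9
```

```bash
cat > sim.py <<'E'
from ik import *
def jac(q):
    T=fk2(q,V); J=np.zeros((6,7))
    for i in range(7):
        d=q.copy(); d[i]+=.01; E=fk2(d,V); J[:3,i]=(E[:3,3]-T[:3,3])/.01; J[3:,i]=Ro.from_matrix(E[:3,:3]@T[:3,:3].T).as_rotvec()/.01
    return J,T
def run(q,steps,sub=2,post=None,gain=0):
    q=np.array(q,float); C=fk2(q,V)
    for d,w,n in steps:
        for _ in range(n):
            S=np.eye(4); S[:3,:3]=Ro.from_rotvec(w).as_matrix(); S[:3,3]=d; C=C@S
            for _ in range(sub):
                J,T=jac(q); e=np.r_[C[:3,3]-T[:3,3],Ro.from_matrix(C[:3,:3]@T[:3,:3].T).as_rotvec()]
                W=np.diag([1,1,1,.3,.3,.3]); P=np.linalg.pinv(W@J,rcond=1e-3); dq=P@W@e
                if post is not None: dq+=gain*(np.eye(7)-P@W@J)@(post-q)
                q=np.clip(q+dq,LO,HI)
    return q,C
if __name__=="__main__":
    M,o=m.meas(); print(o["force"],np.round(o["qpos"],1))
    st=[([-0.0085,.0087,-.0036],[-.0017,.0307,-.0033],8),([-.0073,.0121,.0086],[-.0021,.0262,-.0085],8)]
    print("min-norm",run([42,-17,-54,137,-28,21,106],st)[0].round(0),"true 21 26 -65 107 33 58 48")
    st=[([-.0162,-.0157,.0074],[-.0019,-.0068,-.0271],20)]
    print(run([-73.79,18.437,-4.015,83.175,1.296,78.54,-3.259],st)[0].round(0),"true -44 14 10 105 1 54 71")
    mid=(LO+HI)/2
    for g in(.01,.05):
        print("mid",g,run([-73.79,18.437,-4.015,83.175,1.296,78.54,-3.259],st,post=mid,gain=g)[0].round(0))
    print("start-post",run([-73.79,18.437,-4.015,83.175,1.296,78.54,-3.259],st,post=np.array([-73.79,18.437,-4.015,83.175,1.296,78.54,-3.259]),gain=.05)[0].round(0))
E
python3 sim.py
```

```text
[-0.25402389  0.05484943 -1.63378203] [ 17.2  30.6 -60.2 108.7  37.7  53.3  43.9]
min-norm [ 24.  29. -69. 107.  36.  59.  45.] true 21 26 -65 107 33 58 48
[-44.  14.  10. 104.   0.  54.  70.] true -44 14 10 105 1 54 71
mid 0.01 [-31.  14.  -5. 104.   5.  55.  67.]
mid 0.05 [ -6.  17. -34. 104.  15.  56.  59.]
start-post [-44.  14.  10. 104.   0.  54.  70.]
```

Emit:
send_rows --xyz '[[0.0001,0,0.0009],[0.0001,0,0.0009],[0,0,0],[0,0,0],[0,0,0],[0,0,0],[0,0,0]]' --rotation '[[0,0,0],[0,0,0],[0,0,0],[0,0,0],[0,0,0],[0,0,0],[0,0,0]]' --jaw '[0.3,0.3,0.3,0.7,1,1,1]'

```text
time_s: 15.2
tool_pos: [0.4979, 0.2794, 0.1971]
tool_rot: [-180.0, 8.0, -166.0]
force: [0.2, -0.2, -0.3]
grip_width: 0.0773
grasp_force: 0.0
```

```bash
python3 - <<'E'
from sim import *
M,o=m.meas(); print(np.round(o["qpos"],1),o["force"],m.show(M))
print("desc minnorm",run([21,26,-65,107,33,58,48],[([.0008,.0002,.009],[.0001,.0003,-.0001],6)])[0].round(0))
E
```

```text
[ 17.1  30.7 -60.1 108.7  37.9  53.1  43.8] [ 0.20458872 -0.20372516 -0.26662744] ('grasp', [0.52, 0.2849, 0.0352], 'ypsi', np.float64(14.03), 'lean', np.float64(8.01))
desc minnorm [ 17.  30. -61. 109.  38.  54.  44.]
```

```bash
cat > loop.py <<'E'
from sim import *; from m import pose,gp; from scipy.linalg import logm,expm
def leg(q,T1,n=8,sub=1):
    q=np.array(q,float); T0=fk2(q,V); r=np.real(logm(np.linalg.inv(T0)@T1)); mx=0
    for k in range(1,n+1):
        C=T0@expm(r*k/n)
        J,T=jac(q); e=np.r_[C[:3,3]-T[:3,3],Ro.from_matrix(C[:3,:3]@T[:3,:3].T).as_rotvec()]
        dq=np.linalg.pinv(J,rcond=1e-3)@e; q=q+dq; mx=max(mx,np.abs(dq).max())
        if (q<LO+2).any() or (q>HI-2).any(): return None,mx
    return q,mx
def tilt(T,rx,ry,rz):  # extra world-ish tool tilt
    T=T.copy(); T[:3,:3]=T[:3,:3]@Ro.from_rotvec(np.radians([rx,ry,rz])).as_matrix(); return T
if __name__=="__main__":
    q0=np.array(m.meas()[1]["qpos"],float); UP=pose([.52,.285,.13],14,0); q1,_=leg(q0,UP); print("up",q1.round(0)); res=[]
    r=np.random.default_rng(3)
    def wp(): return tilt(pose([r.uniform(.42,.65),r.uniform(.05,.4),r.uniform(.15,.35)],14,r.uniform(-15,25)),r.uniform(-60,60),0,r.uniform(-110,80))
    import time; t0=time.time()
    while time.time()-t0<100:
        A,B=wp(),wp(); q=q1
        for W in(A,B,UP):
            q,mx=leg(q,W)
            if q is None or mx>40: q=None; break
        if q is not None: res.append((q[2],A,B,q))
    res.sort(key=lambda a:-a[0]); print(len(res),[x[0].round(0) for x in res[:5]],res[0][3].round(0))
    import pickle; pickle.dump(res[:5],open("loop.pkl","wb"))
E
python3 loop.py
```

```text
up [ 19.  30. -65.  98.  28.  71.  52.]
1302 [np.float64(-21.0), np.float64(-22.0), np.float64(-22.0), np.float64(-24.0), np.float64(-30.0)] [-13.  17. -21.  99.   7.  65.  67.]
```

```bash
cat > ver.py <<'E'
from loop import *; import pickle
if __name__=="__main__":
  res=pickle.load(open("loop.pkl","rb"))
  for q3,A,B,q in res[:3]:
    print("start",q.round(0).tolist(),[(m.show(W),np.degrees(np.arccos(-W[2,2])).round(0)) for W in(A,B)])
    for nm,W in [("pick",pose([.52,.285,.035],14,-1)),("lift",pose([.51,.27,.15],12,10)),("pre",gp(-74,0,120,28)),("a",gp(-68,0,102,32)),("b",gp(-45,0,99.5,34)),("c",gp(-20,0,97.5,35.5)),("home",gp(0,0,95,36))]:
        qn,mx=leg(q,W,12)
        if qn is None: print(nm,"LIMIT"); break
        q=qn; print(nm,q.round(0).astype(int).tolist(),round(mx,1))
E
python3 ver.py
```

```text
start [-13.0, 17.0, -21.0, 99.0, 7.0, 65.0, 67.0] [(('grasp', [0.4369, 0.0, 0.3152], 'ypsi', np.float64(-51.15), 'lean', np.float64(47.21)), np.float64(47.0)), (('grasp', [0.4268, 0.2549, 0.3661], 'ypsi', np.float64(79.41), 'lean', np.float64(-49.94)), np.float64(50.0))]
pick [-14, 24, -20, 102, 9, 57, 66] 0.7
lift [-13, 8, -21, 108, 8, 56, 64] 1.4
pre [-5, -10, -12, 133, 5, 29, 77] 2.4
a [-4, -9, -14, 136, 8, 21, 73] 0.7
b [-2, -6, -16, 136, 13, 17, 69] 0.4
c [0, -3, -17, 134, 18, 14, 65] 0.5
home [0, 0, -17, 132, 23, 13, 61] 0.4
start [-13.0, 17.0, -22.0, 99.0, 7.0, 65.0, 67.0] [(('grasp', [0.4699, 0.3361, 0.3367], 'ypsi', np.float64(-47.64), 'lean', np.float64(17.87)), np.float64(18.0)), (('grasp', [0.5572, 0.3816, 0.2037], 'ypsi', np.float64(65.69), 'lean', np.float64(-44.54)), np.float64(45.0))]
pick [-14, 24, -21, 102, 10, 57, 66] 0.7
lift [-13, 8, -22, 108, 8, 56, 64] 1.4
pre [-5, -10, -13, 133, 4, 29, 77] 2.4
a [-3, -9, -14, 136, 8, 21, 73] 0.7
b [-2, -6, -16, 136, 13, 17, 69] 0.4
c [0, -3, -17, 134, 18, 14, 65] 0.5
home [0, 0, -18, 132, 23, 13, 61] 0.4
start [-12.0, 17.0, -22.0, 99.0, 7.0, 65.0, 67.0] [(('grasp', [0.4983, 0.2702, 0.2909], 'ypsi', np.float64(-38.13), 'lean', np.float64(21.26)), np.float64(21.0)), (('grasp', [0.4756, 0.1809, 0.2863], 'ypsi', np.float64(75.19), 'lean', np.float64(-46.24)), np.float64(46.0))]
pick [-13, 24, -21, 102, 10, 57, 65] 0.7
lift [-12, 8, -22, 108, 8, 56, 64] 1.4
pre [-4, -10, -13, 133, 4, 29, 78] 2.4
a [-3, -9, -15, 136, 8, 21, 73] 0.7
b [-1, -6, -17, 135, 12, 17, 70] 0.4
c [1, -3, -18, 134, 18, 14, 65] 0.6
home [1, 0, -18, 132, 23, 13, 61] 0.4
```

```bash
python3 - <<'E'
from loop import *; import pickle
_,A,B,_=pickle.load(open("loop.pkl","rb"))[2]; UP=pose([.52,.285,.13],14,0)
q=np.array(m.meas()[1]["qpos"],float)
for W,n in((UP,6),(A,10),(B,19),(UP,16)): q,mx=leg(q,W,n); print(round(mx,1),q.round(0))
m.go((UP,6),(A,10),(B,19),(UP,16),sync=True)
E
```

```text
3.0 [ 19.  30. -65.  98.  28.  71.  52.]
5.4 [ 36. -13. -65. 106.  -2.  60.  20.]
10.3 [ 19.  28. -31.  81. -21. 106. 145.]
6.5 [ -9.  18. -26.  98.   9.  65.  66.]
meas grasp [0.52, 0.2849, 0.0352] ypsi 14.03 lean 8.01 | cmd grasp [0.52, 0.2849, 0.0352] ypsi 14.03 lean 8.01 F [ 0.2 -0.2 -0.3] t 15.2 q [ 17.  31. -60. 109.  38.  53.  44.]
6 rows xyz [-0.0051, 0.0, -0.0157] rot [-0.0, 0.0233, 0.0001] -> grasp [0.52, 0.285, 0.1299] ypsi 14.0 lean 0.02
10 rows xyz [0.0054, -0.0022, -0.0163] rot [-0.0106, -0.037, 0.0934] -> grasp [0.4987, 0.2704, 0.2911] ypsi -38.15 lean 21.25
19 rows xyz [-0.0065, -0.0112, -0.0023] rot [-0.042, 0.0512, -0.0833] -> grasp [0.476, 0.1803, 0.2867] ypsi 75.14 lean -46.22
16 rows xyz [-0.0053, 0.0069, 0.011] rot [0.0512, -0.0106, 0.0563] -> grasp [0.5198, 0.285, 0.1298] ypsi 14.02 lean 0.03
```

Emit:
send_rows --xyz '[[-0.0051,0,-0.0157],[-0.0051,0,-0.0157],[-0.0051,0,-0.0157],[-0.0051,0,-0.0157],[-0.0051,0,-0.0157],[-0.0051,0,-0.0157],[0.0054,-0.0022,-0.0163],[0.0054,-0.0022,-0.0163],[0.0054,-0.0022,-0.0163],[0.0054,-0.0022,-0.0163],[0.0054,-0.0022,-0.0163],[0.0054,-0.0022,-0.0163],[0.0054,-0.0022,-0.0163],[0.0054,-0.0022,-0.0163],[0.0054,-0.0022,-0.0163],[0.0054,-0.0022,-0.0163]]' --rotation '[[0,0.0233,0.0001],[0,0.0233,0.0001],[0,0.0233,0.0001],[0,0.0233,0.0001],[0,0.0233,0.0001],[0,0.0233,0.0001],[-0.0106,-0.037,0.0934],[-0.0106,-0.037,0.0934],[-0.0106,-0.037,0.0934],[-0.0106,-0.037,0.0934],[-0.0106,-0.037,0.0934],[-0.0106,-0.037,0.0934],[-0.0106,-0.037,0.0934],[-0.0106,-0.037,0.0934],[-0.0106,-0.037,0.0934],[-0.0106,-0.037,0.0934]]' --jaw '[1,1,1,1,1,1,1,1,1,1,1,1,1,1,1,1]'

```text
time_s: 16.8
tool_pos: [0.4388, 0.2677, 0.4437]
tool_rot: [165.1, 15.4, 137.6]
force: [0.4, -0.1, -0.2]
grip_width: 0.0871
grasp_force: 0.0
```

Emit:
send_rows --xyz '[[-0.0065,-0.0112,-0.0023],[-0.0065,-0.0112,-0.0023],[-0.0065,-0.0112,-0.0023],[-0.0065,-0.0112,-0.0023],[-0.0065,-0.0112,-0.0023],[-0.0065,-0.0112,-0.0023],[-0.0065,-0.0112,-0.0023],[-0.0065,-0.0112,-0.0023],[-0.0065,-0.0112,-0.0023],[-0.0065,-0.0112,-0.0023],[-0.0065,-0.0112,-0.0023],[-0.0065,-0.0112,-0.0023],[-0.0065,-0.0112,-0.0023],[-0.0065,-0.0112,-0.0023],[-0.0065,-0.0112,-0.0023],[-0.0065,-0.0112,-0.0023],[-0.0065,-0.0112,-0.0023],[-0.0065,-0.0112,-0.0023],[-0.0065,-0.0112,-0.0023]]' --rotation '[[-0.042,0.0512,-0.0833],[-0.042,0.0512,-0.0833],[-0.042,0.0512,-0.0833],[-0.042,0.0512,-0.0833],[-0.042,0.0512,-0.0833],[-0.042,0.0512,-0.0833],[-0.042,0.0512,-0.0833],[-0.042,0.0512,-0.0833],[-0.042,0.0512,-0.0833],[-0.042,0.0512,-0.0833],[-0.042,0.0512,-0.0833],[-0.042,0.0512,-0.0833],[-0.042,0.0512,-0.0833],[-0.042,0.0512,-0.0833],[-0.042,0.0512,-0.0833],[-0.042,0.0512,-0.0833],[-0.042,0.0512,-0.0833],[-0.042,0.0512,-0.0833],[-0.042,0.0512,-0.0833]]' --jaw '[1,1,1,1,1,1,1,1,1,1,1,1,1,1,1,1,1,1,1]'

```text
time_s: 18.7
tool_pos: [0.571, 0.1088, 0.3992]
tool_rot: [134.8, 11.3, -115.8]
force: [0.4, 0.4, 0.3]
grip_width: 0.0872
grasp_force: 0.0
```

```bash
python3 - <<'E'
from loop import *
UP=pose([.52,.285,.13],14,0); q=np.array(m.meas()[1]["qpos"],float); print(q.round(0)); q,mx=leg(q,UP,16); print(mx,q.round(0))
m.go((UP,16),sync=True)
E
```

```text
[ 19.  27. -33.  82. -21. 105. 144.]
6.392878158578203 [ -8.  18. -27.  98.   9.  65.  66.]
meas grasp [0.4764, 0.1795, 0.2862] ypsi 75.36 lean -46.28 | cmd grasp [0.4764, 0.1795, 0.2862] ypsi 75.36 lean -46.28 F [0.4 0.4 0.3] t 18.7 q [ 19.  27. -33.  82. -21. 105. 144.]
16 rows xyz [-0.0053, 0.007, 0.011] rot [0.0513, -0.0107, 0.0565] -> grasp [0.5194, 0.2853, 0.1299] ypsi 14.0 lean 0.04
```

Model tracks very well. Return over the bracket.

Emit:
send_rows --xyz '[[-0.0053,0.007,0.011],[-0.0053,0.007,0.011],[-0.0053,0.007,0.011],[-0.0053,0.007,0.011],[-0.0053,0.007,0.011],[-0.0053,0.007,0.011],[-0.0053,0.007,0.011],[-0.0053,0.007,0.011],[-0.0053,0.007,0.011],[-0.0053,0.007,0.011],[-0.0053,0.007,0.011],[-0.0053,0.007,0.011],[-0.0053,0.007,0.011],[-0.0053,0.007,0.011],[-0.0053,0.007,0.011],[-0.0053,0.007,0.011],[0,0,0],[0,0,0]]' --rotation '[[0.0513,-0.0107,0.0565],[0.0513,-0.0107,0.0565],[0.0513,-0.0107,0.0565],[0.0513,-0.0107,0.0565],[0.0513,-0.0107,0.0565],[0.0513,-0.0107,0.0565],[0.0513,-0.0107,0.0565],[0.0513,-0.0107,0.0565],[0.0513,-0.0107,0.0565],[0.0513,-0.0107,0.0565],[0.0513,-0.0107,0.0565],[0.0513,-0.0107,0.0565],[0.0513,-0.0107,0.0565],[0.0513,-0.0107,0.0565],[0.0513,-0.0107,0.0565],[0.0513,-0.0107,0.0565],[0,0,0],[0,0,0]]' --jaw '[1,1,1,1,1,1,1,1,1,1,1,1,1,1,1,1,1,1]'

```text
time_s: 20.5
tool_pos: [0.5189, 0.2861, 0.2936]
tool_rot: [-180.0, -0.0, -166.0]
force: [0.1, 0.2, -0.2]
grip_width: 0.0871
grasp_force: 0.0
```

```bash
python3 - <<'E'
from m import *; import pickle
from h import *
go((pose([.52,.285,.035],14,-1),7),sync=True)
c=env.read_camera("wrist"); pickle.dump(c,open("w5.pkl","wb"))
a=np.radians(14); L=[(x,y,z) for x,z in((39.5,4.1),(-40.3,3),(-11,40)) for y in(28,-28)]
s=1.5; im=cv2.resize(c["image"],None,fx=s,fy=s,interpolation=cv2.INTER_CUBIC)
for u,v in proj(c,place([.52+.0098*np.cos(a),.285+.0098*np.sin(a),a],L)): cv2.drawMarker(im,(int(u*s),int(v*s)),(0,0,255),0,8)
cv2.imwrite("pics/w5.png",im)
E
```

```text
meas grasp [0.5188, 0.2861, 0.1301] ypsi 13.96 lean -0.01 | cmd grasp [0.5188, 0.2861, 0.1301] ypsi 13.96 lean -0.01 F [ 0.1  0.2 -0.2] t 20.5 q [ -9.  18. -27.  99.   9.  66.  66.]
7 rows xyz [-0.0006, -0.0002, 0.0136] rot [-0.0, 0.0025, -0.0001] -> grasp [0.5198, 0.2848, 0.0349] ypsi 14.0 lean -1.01
```

View pics/w5.png

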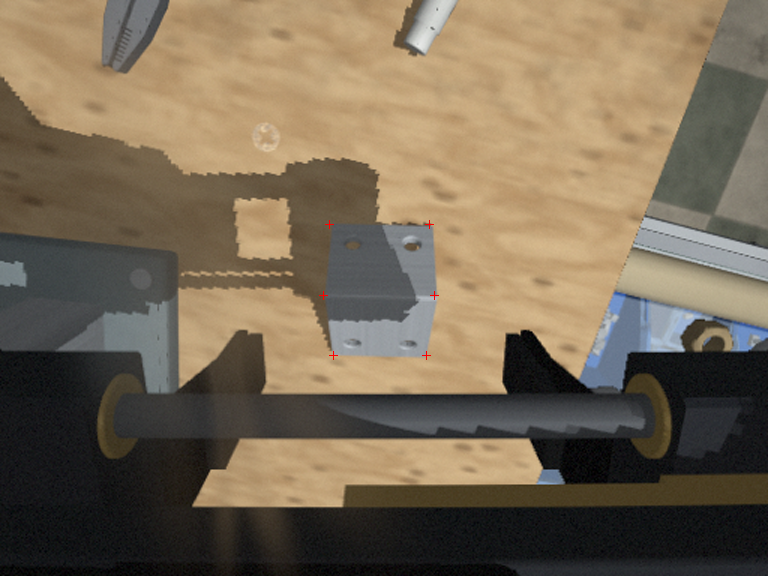

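Emit:
send_rows --xyz '[[-0.0006,-0.0002,0.0136],[-0.0006,-0.0002,0.0136],[-0.0006,-0.0002,0.0136],[-0.0006,-0.0002,0.0136],[-0.0006,-0.0002,0.0136],[-0.0006,-0.0002,0.0136],[-0.0006,-0.0002,0.0136],[0,0,0],[0,0,0],[0,0,0],[0,0,0],[0,0,0],[0,0,0]]' --rotation '[[0,0.0025,-0.0001],[0,0.0025,-0.0001],[0,0.0025,-0.0001],[0,0.0025,-0.0001],[0,0.0025,-0.0001],[0,0.0025,-0.0001],[0,0.0025,-0.0001],[0,0,0],[0,0,0],[0,0,0],[0,0,0],[0,0,0],[0,0,0]]' --jaw '[1,1,1,1,1,1,1,1,0.6,0.3,0.3,0.3,0.3]'

```text
time_s: 21.85
tool_pos: [0.5231, 0.2854, 0.1989]
tool_rot: [-179.9, -0.9, -166.1]
force: [0.4, 0.0, 1.5]
grip_width: 0.0556
grasp_force: 40.1
```

```bash
cat > go2.py <<'E'
from loop import *
def chain(*W):
    M,o=m.meas(); q=np.array(o["qpos"],float)
    for T,n in W:
        qn,mx=leg(q,T,n)
        if qn is None: print("LIMIT after",q.round(0)); break
        q=qn; print("  sim",q.round(0).astype(int).tolist(),"max/row",round(mx,1))
    m.go(*W,sync=True)
E
python3 - <<'E'
from go2 import *
chain((pose([.51,.27,.15],12,10),8),(gp(-74,0,120,28),12))
E
```

```text
sim [-7, 8, -27, 108, 9, 56, 64] max/row 2.2
  sim [1, -10, -18, 133, 2, 29, 79] max/row 2.4
meas grasp [0.5206, 0.2846, 0.0354] ypsi 13.86 lean -0.92 | cmd grasp [0.5206, 0.2846, 0.0354] ypsi 13.86 lean -0.92 F [0.4 0.  1.5] t 21.85 q [-10.  25. -26. 102.  12.  57.  64.]
8 rows xyz [0.0046, -0.0015, -0.0144] rot [0.0002, -0.0238, 0.0041] -> grasp [0.5102, 0.2697, 0.1502] ypsi 11.98 lean 10.0
12 rows xyz [0.0084, -0.0128, 0.0014] rot [0.0017, -0.0262, 0.0049] -> grasp [0.4975, 0.1077, 0.1198] ypsi 8.43 lean 28.02
```

Emit:
send_rows --xyz '[[0.0046,-0.0015,-0.0144],[0.0046,-0.0015,-0.0144],[0.0046,-0.0015,-0.0144],[0.0046,-0.0015,-0.0144],[0.0046,-0.0015,-0.0144],[0.0046,-0.0015,-0.0144],[0.0046,-0.0015,-0.0144],[0.0046,-0.0015,-0.0144],[0.0084,-0.0128,0.0014],[0.0084,-0.0128,0.0014],[0.0084,-0.0128,0.0014],[0.0084,-0.0128,0.0014],[0.0084,-0.0128,0.0014],[0.0084,-0.0128,0.0014],[0.0084,-0.0128,0.0014],[0.0084,-0.0128,0.0014],[0.0084,-0.0128,0.0014],[0.0084,-0.0128,0.0014],[0.0084,-0.0128,0.0014],[0.0084,-0.0128,0.0014]]' --rotation '[[0.0002,-0.0238,0.0041],[0.0002,-0.0238,0.0041],[0.0002,-0.0238,0.0041],[0.0002,-0.0238,0.0041],[0.0002,-0.0238,0.0041],[0.0002,-0.0238,0.0041],[0.0002,-0.0238,0.0041],[0.0002,-0.0238,0.0041],[0.0017,-0.0262,0.0049],[0.0017,-0.0262,0.0049],[0.0017,-0.0262,0.0049],[0.0017,-0.0262,0.0049],[0.0017,-0.0262,0.0049],[0.0017,-0.0262,0.0049],[0.0017,-0.0262,0.0049],[0.0017,-0.0262,0.0049],[0.0017,-0.0262,0.0049],[0.0017,-0.0262,0.0049],[0.0017,-0.0262,0.0049],[0.0017,-0.0262,0.0049]]' --jaw '[0.3,0.3,0.3,0.3,0.3,0.3,0.3,0.3,0.3,0.3,0.3,0.3,0.3,0.3,0.3,0.3,0.3,0.3,0.3,0.3]'

```text
time_s: 23.85
tool_pos: [0.4206, 0.0956, 0.2632]
tool_rot: [-180.0, 28.0, -171.6]
force: [0.1, -0.3, -2.5]
grip_width: 0.0551
grasp_force: 39.9
```

```bash
python3 - <<'E'
from go2 import *
chain((gp(-66,0,102,32),5),(gp(-45,0,99.5,34),5),(gp(-20,0,97.5,35.5),6))
E
```

```text
sim [3, -9, -20, 136, 6, 21, 76] max/row 1.7
  sim [4, -6, -22, 135, 10, 17, 72] max/row 1.1
  sim [6, -3, -23, 134, 17, 14, 66] max/row 1.3
meas grasp [0.4965, 0.1067, 0.1188] ypsi 8.42 lean 27.95 | cmd grasp [0.4965, 0.1067, 0.1188] ypsi 8.42 lean 27.95 F [ 0.1 -0.3 -2.5] t 23.85 q [  1. -10. -18. 133.   2.  29.  79.]
5 rows xyz [0.0023, 0.0002, 0.0039] rot [-0.0001, -0.0141, 0.0001] -> grasp [0.5058, 0.1092, 0.1019] ypsi 8.41 lean 31.99
5 rows xyz [-0.0021, -0.0, 0.0027] rot [0.0, -0.007, 0.0] -> grasp [0.5265, 0.1123, 0.0994] ypsi 8.41 lean 34.0
6 rows xyz [-0.0025, -0.0, 0.0026] rot [0.0, -0.0044, 0.0] -> grasp [0.551, 0.1159, 0.0975] ypsi 8.41 lean 35.51
```

Emit:
send_rows --xyz '[[0.0023,0.0002,0.0039],[0.0023,0.0002,0.0039],[0.0023,0.0002,0.0039],[0.0023,0.0002,0.0039],[0.0023,0.0002,0.0039],[-0.0021,0,0.0027],[-0.0021,0,0.0027],[-0.0021,0,0.0027],[-0.0021,0,0.0027],[-0.0021,0,0.0027]]' --rotation '[[-0.0001,-0.0141,0.0001],[-0.0001,-0.0141,0.0001],[-0.0001,-0.0141,0.0001],[-0.0001,-0.0141,0.0001],[-0.0001,-0.0141,0.0001],[0,-0.007,0],[0,-0.007,0],[0,-0.007,0],[0,-0.007,0],[0,-0.007,0]]' --jaw '[0.3,0.3,0.3,0.3,0.3,0.3,0.3,0.3,0.3,0.3]'

```text
time_s: 24.85
tool_pos: [0.4374, 0.0996, 0.2356]
tool_rot: [180.0, 34.1, -171.6]
force: [0.2, -0.1, -1.1]
grip_width: 0.0554
grasp_force: 39.9
```

Emit:
send_rows --xyz '[[-0.0025,0,0.0026],[-0.0025,0,0.0026],[-0.0025,0,0.0026],[-0.0025,0,0.0026],[-0.0025,0,0.0026],[-0.0025,0,0.0026],[0,0,0]]' --rotation '[[0,-0.0044,0],[0,-0.0044,0],[0,-0.0044,0],[0,-0.0044,0],[0,-0.0044,0],[0,-0.0044,0],[0,0,0]]' --jaw '[0.3,0.3,0.3,0.3,0.3,0.3,0.3]'

```text
time_s: 25.55
tool_pos: [0.4583, 0.1026, 0.2312]
tool_rot: [180.0, 35.5, -171.6]
force: [-0.1, -0.6, -3.8]
grip_width: 0.0555
grasp_force: 39.9
```

```bash
python3 - <<'E'
from go2 import *
chain((gp(-5,0,96.5,36),5))
E
```

```text
sim [7, -1, -24, 132, 21, 14, 62] max/row 0.9
meas grasp [0.5524, 0.1166, 0.0982] ypsi 8.41 lean 35.55 | cmd grasp [0.5524, 0.1166, 0.0982] ypsi 8.41 lean 35.55 F [-0.1 -0.6 -3.8] t 25.55 q [  6.  -3. -23. 133.  17.  15.  66.]
5 rows xyz [-0.0018, -0.0001, 0.0019] rot [0.0001, -0.0016, -0.0] -> grasp [0.5662, 0.118, 0.0965] ypsi 8.39 lean 36.0
```

Emit:
send_rows --xyz '[[-0.0018,-0.0001,0.0019],[-0.0018,-0.0001,0.0019],[-0.0018,-0.0001,0.0019],[-0.0018,-0.0001,0.0019],[-0.0018,-0.0001,0.0019],[0,0,0]]' --rotation '[[0.0001,-0.0016,0],[0.0001,-0.0016,0],[0.0001,-0.0016,0],[0.0001,-0.0016,0],[0.0001,-0.0016,0],[0,0,0]]' --jaw '[0.3,0.3,0.3,0.3,0.3,0.3]'

```text
time_s: 26.15
tool_pos: [0.471, 0.1042, 0.2288]
tool_rot: [180.0, 36.0, -171.6]
force: [0.5, -0.4, -2.4]
grip_width: 0.0554
grasp_force: 39.9
```

```bash
python3 - <<'E'
from go2 import *
chain((gp(-3,0,94.5,36),3))
E
```

```text
sim [7, 0, -24, 132, 22, 13, 61] max/row 0.5
meas grasp [0.5661, 0.1183, 0.0965] ypsi 8.42 lean 36.01 | cmd grasp [0.5661, 0.1183, 0.0965] ypsi 8.42 lean 36.01 F [ 0.5 -0.4 -2.4] t 26.15 q [  6.  -1. -24. 132.  21.  14.  62.]
3 rows xyz [-0.0001, -0.0001, 0.0009] rot [0.0001, 0.0, 0.0001] -> grasp [0.568, 0.1183, 0.0945] ypsi 8.4 lean 36.01
```

Emit:
send_rows --xyz '[[-0.0001,-0.0001,0.0009],[-0.0001,-0.0001,0.0009],[-0.0001,-0.0001,0.0009],[0,0,0]]' --rotation '[[0,0,0],[0,0,0],[0,0,0],[0,0,0]]' --jaw '[0.3,0.3,0.3,0.3]'

```text
time_s: 26.55
tool_pos: [0.4731, 0.1044, 0.2277]
tool_rot: [180.0, 36.1, -171.6]
force: [-2.5, -1.1, 1.8]
grip_width: 0.0551
grasp_force: 39.9
```

```bash
python3 - <<'E'
from go2 import *
chain((gp(1,0,94.5,36),4))
E
```

```text
sim [7, 0, -24, 132, 23, 13, 61] max/row 0.3
meas grasp [0.5685, 0.1186, 0.0956] ypsi 8.44 lean 36.13 | cmd grasp [0.5685, 0.1186, 0.0956] ypsi 8.44 lean 36.13 F [-2.5 -1.1  1.8] t 26.55 q [  6.  -1. -24. 132.  22.  14.  62.]
4 rows xyz [-0.0006, -0.0, 0.0007] rot [0.0001, 0.0006, 0.0001] -> grasp [0.5717, 0.119, 0.0945] ypsi 8.41 lean 35.99
```

Emit:
send_rows --xyz '[[-0.0008,0,0.0006],[-0.0008,0,0.0006],[-0.0008,0,0.0006],[0,0,0]]' --rotation '[[0,0,0],[0,0,0],[0,0,0],[0,0,0]]' --jaw '[0.3,0.3,0.3,0.3]'

```text
time_s: 26.95
tool_pos: [0.4748, 0.1049, 0.2277]
tool_rot: [-179.9, 36.0, -171.5]
force: [-23.5, -2.6, 20.2]
grip_width: 0.0553
grasp_force: 40.0
```

```bash
python3 -c "
from m import *; go(sync=True); print(meas()[1]['wrist_torque'])"
```

```text
meas grasp [0.5699, 0.1188, 0.0954] ypsi 8.43 lean 35.99 | cmd grasp [0.5699, 0.1188, 0.0954] ypsi 8.43 lean 35.99 F [-23.5  -2.6  20.2] t 26.95 q [  6.  -0. -24. 132.  22.  14.  61.]
[-0.30143005  2.11695546 -0.06859953]
```

Emit:
send_rows --xyz '[[0.0002,0,-0.001],[0,0,0],[0,0,0],[0,0,0],[0,0,0],[0,0,0]]' --rotation '[[0,0,0],[0,0,0],[0,0,0],[0,0,0],[0,0,0],[0,0,0]]' --jaw '[0.3,0.3,0.6,0.75,0.75,0.75]'

```text
time_s: 27.55
tool_pos: [0.4752, 0.1044, 0.2277]
tool_rot: [180.0, 36.0, -171.6]
force: [0.2, 0.2, -0.2]
grip_width: 0.0647
grasp_force: 0.0
```

```bash
python3 - <<'E'
from m import *; import cv2,pickle
from h import proj
go(sync=True)
A=np.radians(GA); ims=[]
W=lambda P:[(GX+(x*np.cos(A)-y*np.sin(A))/1000,GY+(x*np.sin(A)+y*np.cos(A))/1000,z/1000) for x,y,z in P]
w=env.read_camera("wrist"); s=env.read_camera("scene"); t=env.read_camera("top")
im=np.zeros((600,800,3),np.uint8)
im[:384,:512]=w["image"]
im[:384,512:800]=cv2.resize(s["image"][150:230,225:285],(288,384),interpolation=cv2.INTER_CUBIC)
im[384:600,:400]=cv2.resize(t["image"][165:219,230:330],(400,216),interpolation=cv2.INTER_CUBIC)
cv2.imwrite("pics/m6.png",im)
E
```

```text
meas grasp [0.5704, 0.1185, 0.0955] ypsi 8.4 lean 36.05 | cmd grasp [0.5704, 0.1185, 0.0955] ypsi 8.4 lean 36.05 F [ 0.2  0.2 -0.2] t 27.55 q [  6.  -0. -24. 132.  22.  14.  62.]
```

View pics/m6.png

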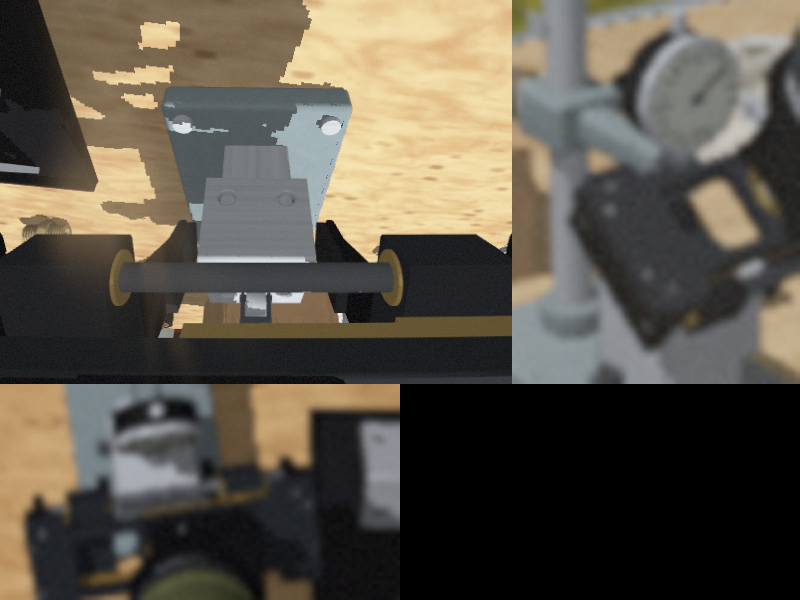

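Emit:
send_rows --xyz '[[0,0,0],[0,0,0],[0,0,0],[0,0,0],[0,0,0],[0,0,0],[0,0,0],[0,0,0],[0,0,0],[0,0,0]]' --rotation '[[0,0,0],[0,0,0],[0,0,0],[0,0,0],[0,0,0],[0,0,0],[0,0,0],[0,0,0],[0,0,0],[0,0,0]]' --jaw '[0.75,0.75,0.75,0.75,0.75,0.75,0.75,0.75,0.75,0.75]'

```text
time_s: 28.7
tool_pos: [0.4747, 0.1044, 0.2274]
tool_rot: [-180.0, 36.0, -171.6]
force: [-0.2, -0.8, 0.3]
grip_width: 0.0659
grasp_force: 0.0
```

```bash
cat > all.py <<'E'
from loop import *
sp=lambda T,a: tilt(T,0,0,a)
P=[("out1",gp(-20,0,97,35.5)),("out2",gp(-45,0,99.5,34)),("out3",gp(-68,0,104,30)),("over",pose([.51,.25,.09],12,-1)),("down",pose([.51,.25,.0355],12,-1)),("re",pose([.51,.25,.0355],12,17)),
("lift",pose([.50,.22,.15],11,17)),("q1",sp(pose([.495,.18,.18],10,18),60)),("q2",sp(pose([.495,.13,.18],9,22),120)),("pre",gp(-62,0,112,29,1)),("i1",gp(-52,0,101.5,33,1)),("i2",gp(-30,0,99,34.5,1)),("i3",gp(-5,0,96.5,36,1)),("home",gp(0,0,95,36,1)),
("o1",gp(-30,0,98,34,1)),("o2",gp(-56,0,106,28,1)),("t1",pose([.49,-.055,.12],0,-17,1)),("t2",pose([.49,-.055,.038],-1.5,-17,1))]
if __name__=="__main__":
    q=np.array(m.meas()[1]["qpos"],float); print(q.round(0))
    for n,W in P:
        k=12; qn,mx=leg(q,W,k)
        if qn is None: print(n,"LIMIT"); break
        q=qn; print(n,q.round(0).astype(int).tolist(),"travel",round(mx*k))
E
python3 all.py
```

```text
[  6.  -0. -24. 132.  22.  14.  62.]
out1 [6, -3, -23, 134, 17, 14, 66] travel 5
out2 [4, -6, -22, 135, 10, 17, 72] travel 8
out3 [2, -9, -19, 135, 4, 24, 77] travel 8
over [-6, 18, -26, 103, 9, 62, 67] travel 41
down [-7, 22, -25, 105, 11, 56, 65] travel 6
re [-10, 12, -24, 120, 19, 34, 55] travel 22
lift [-5, -1, -25, 117, 7, 47, 67] travel 15
q1 [-1, -6, -24, 119, 3, 50, 14] travel 54
q2 [7, -11, -25, 124, -2, 45, -38] travel 55
pre [18, -9, -34, 132, -2, 26, -96] travel 73
i1 [20, -8, -36, 135, 1, 19, -100] travel 8
i2 [23, -4, -39, 134, 8, 16, -106] travel 8
i3 [25, -1, -42, 132, 20, 13, -116] travel 14
home [25, 0, -42, 132, 23, 13, -119] travel 3
o1 [23, -4, -40, 133, 8, 16, -105] travel 18
o2 [21, -7, -37, 131, -1, 26, -98] travel 14
t1 [25, 20, -26, 99, 9, 80, -94] travel 60
t2 [24, 26, -25, 102, 11, 72, -97] travel 9
```

```bash
python3 - <<'E'
import all as a, m
W=dict(a.P); m.go((W["out1"],5),(W["out2"],5),(W["out3"],5),(W["over"],13),(W["down"],4),sync=True)
E
```

```text
meas grasp [0.5698, 0.1184, 0.0951] ypsi 8.41 lean 35.98 | cmd grasp [0.5698, 0.1184, 0.0951] ypsi 8.41 lean 35.98 F [-0.2 -0.8  0.3] t 28.7 q [  6.  -0. -24. 132.  22.  14.  62.]
5 rows xyz [0.0026, 0.0, -0.0025] rot [0.0, 0.0017, 0.0] -> grasp [0.551, 0.1157, 0.0968] ypsi 8.41 lean 35.5
5 rows xyz [0.0029, 0.0, -0.0033] rot [0.0, 0.0052, 0.0] -> grasp [0.5264, 0.112, 0.0996] ypsi 8.41 lean 34.01
5 rows xyz [0.0011, 0.0, -0.0032] rot [0.0, 0.014, 0.0] -> grasp [0.5038, 0.1087, 0.1041] ypsi 8.41 lean 30.0
13 rows xyz [-0.0088, 0.0104, 0.0018] rot [-0.0012, 0.0416, -0.0047] -> grasp [0.5098, 0.2493, 0.0901] ypsi 11.98 lean -1.0
4 rows xyz [-0.0003, 0.0001, 0.0137] rot [-0.0, 0.0, -0.0001] -> grasp [0.5099, 0.2498, 0.0353] ypsi 12.0 lean -1.0
```

Emit:
send_rows --xyz '[[0,0,0],[0,0,0],[0,0,0]]' --rotation '[[0,0,0],[0,0,0],[0,0,0]]' --jaw '[0.4,0.3,0.3]'

```text
time_s: 29.0
tool_pos: [0.4747, 0.1045, 0.2273]
tool_rot: [180.0, 36.0, -171.6]
force: [-1.1, 0.6, 0.8]
grip_width: 0.0552
grasp_force: 40.0
```

```bash
python3 - <<'E'
import all as a, m
W=dict(a.P); m.go((W["out1"],5),(W["out2"],5),(W["out3"],5),(m.pose([.495,.17,.135],10,18),6),(W["over"],8),(W["down"],4),sync=True)
E
```

```text
meas grasp [0.5697, 0.1186, 0.095] ypsi 8.42 lean 35.98 | cmd grasp [0.5697, 0.1186, 0.095] ypsi 8.42 lean 35.98 F [-1.1  0.6  0.8] t 29.0 q [  6.  -0. -24. 132.  22.  14.  62.]
5 rows xyz [0.0025, -0.0, -0.0025] rot [0.0001, 0.0017, 0.0] -> grasp [0.5513, 0.1158, 0.097] ypsi 8.4 lean 35.5
5 rows xyz [0.003, -0.0, -0.0033] rot [-0.0, 0.0052, 0.0] -> grasp [0.5264, 0.1121, 0.0996] ypsi 8.4 lean 34.01
5 rows xyz [0.0011, -0.0, -0.0032] rot [-0.0, 0.014, 0.0] -> grasp [0.5037, 0.1088, 0.1041] ypsi 8.4 lean 30.0
6 rows xyz [-0.008, 0.01, -0.0045] rot [-0.0019, 0.0349, -0.0042] -> grasp [0.4948, 0.1699, 0.1348] ypsi 9.98 lean 18.0
8 rows xyz [-0.0095, 0.0094, 0.0063] rot [-0.0007, 0.0414, -0.0044] -> grasp [0.5096, 0.2501, 0.09] ypsi 12.02 lean -0.98
4 rows xyz [-0.0003, -0.0, 0.0136] rot [0.0, 0.0001, 0.0001] -> grasp [0.5098, 0.2501, 0.0356] ypsi 11.99 lean -1.0
```

Emit:
send_rows --xyz '[[0.0026,0,-0.0025],[0.0026,0,-0.0025],[0.0026,0,-0.0025],[0.0026,0,-0.0025],[0.0026,0,-0.0025],[0.0029,0,-0.0033],[0.0029,0,-0.0033],[0.0029,0,-0.0033],[0.0029,0,-0.0033],[0.0029,0,-0.0033],[0.0011,0,-0.0032],[0.0011,0,-0.0032],[0.0011,0,-0.0032],[0.0011,0,-0.0032],[0.0011,0,-0.0032]]' --rotation '[[0,0.0017,0],[0,0.0017,0],[0,0.0017,0],[0,0.0017,0],[0,0.0017,0],[0,0.0052,0],[0,0.0052,0],[0,0.0052,0],[0,0.0052,0],[0,0.0052,0],[0,0.014,0],[0,0.014,0],[0,0.014,0],[0,0.014,0],[0,0.014,0]]' --jaw '[0.3,0.3,0.3,0.3,0.3,0.3,0.3,0.3,0.3,0.3,0.3,0.3,0.3,0.3,0.3]'

```text
time_s: 30.5
tool_pos: [0.4228, 0.0967, 0.246]
tool_rot: [180.0, 29.9, -171.6]
force: [-0.3, 0.1, -1.4]
grip_width: 0.0552
grasp_force: 40.0
```

Emit:
send_rows --xyz '[[-0.008,0.01,-0.0045],[-0.008,0.01,-0.0045],[-0.008,0.01,-0.0045],[-0.008,0.01,-0.0045],[-0.008,0.01,-0.0045],[-0.008,0.01,-0.0045],[-0.0095,0.0094,0.0063],[-0.0095,0.0094,0.0063],[-0.0095,0.0094,0.0063],[-0.0095,0.0094,0.0063],[-0.0095,0.0094,0.0063],[-0.0095,0.0094,0.0063],[-0.0095,0.0094,0.0063],[-0.0095,0.0094,0.0063],[-0.0003,0,0.0136],[-0.0003,0,0.0136],[-0.0003,0,0.0136],[0,0,0]]' --rotation '[[-0.0019,0.0349,-0.0042],[-0.0019,0.0349,-0.0042],[-0.0019,0.0349,-0.0042],[-0.0019,0.0349,-0.0042],[-0.0019,0.0349,-0.0042],[-0.0019,0.0349,-0.0042],[-0.0007,0.0414,-0.0044],[-0.0007,0.0414,-0.0044],[-0.0007,0.0414,-0.0044],[-0.0007,0.0414,-0.0044],[-0.0007,0.0414,-0.0044],[-0.0007,0.0414,-0.0044],[-0.0007,0.0414,-0.0044],[-0.0007,0.0414,-0.0044],[0,0,0],[0,0,0],[0,0,0],[0,0,0]]' --jaw '[0.3,0.3,0.3,0.3,0.3,0.3,0.3,0.3,0.3,0.3,0.3,0.3,0.3,0.3,0.3,0.3,0.3,0.3]'

```text
time_s: 32.3
tool_pos: [0.5112, 0.2492, 0.21]
tool_rot: [-179.9, -1.2, -168.0]
force: [-0.2, -0.7, -2.0]
grip_width: 0.0553
grasp_force: 40.0
```

```bash
python3 - <<'E'
import all as a, m
W=dict(a.P); m.go((m.pose([.51,.25,.035],12,-1),3),sync=True)
E
```

```text
meas grasp [0.5077, 0.2483, 0.0465] ypsi 11.99 lean -1.25 | cmd grasp [0.5077, 0.2483, 0.0465] ypsi 11.99 lean -1.25 F [-0.2 -0.7 -2. ] t 32.3 q [ -7.  21. -25. 105.  10.  57.  65.]
3 rows xyz [-0.0007, 0.0004, 0.0038] rot [-0.0003, -0.0014, -0.0] -> grasp [0.51, 0.2501, 0.0351] ypsi 11.99 lean -1.0
```

Emit:
send_rows --xyz '[[-0.0007,0.0004,0.0038],[-0.0007,0.0004,0.0038],[-0.0007,0.0004,0.0038],[0,0,0],[0,0,0],[0,0,0]]' --rotation '[[-0.0003,-0.0014,0],[-0.0003,-0.0014,0],[-0.0003,-0.0014,0],[0,0,0],[0,0,0],[0,0,0]]' --jaw '[0.3,0.3,0.3,0.3,0.8,0.8]'

```text
time_s: 32.9
tool_pos: [0.5146, 0.2524, 0.202]
tool_rot: [179.9, -0.7, -168.0]
force: [0.2, 0.3, 0.7]
grip_width: 0.0641
grasp_force: 0.0
```

```bash
python3 - <<'E'
import all as a, m
W=dict(a.P); m.go((m.pose([.51,.25,.035],12,17),5),sync=True)
E
```

```text
meas grasp [0.5127, 0.2523, 0.0385] ypsi 12.02 lean -0.67 | cmd grasp [0.5127, 0.2523, 0.0385] ypsi 12.02 lean -0.67 F [0.2 0.3 0.7] t 32.9 q [ -7.  22. -25. 105.  11.  56.  65.]
5 rows xyz [0.0108, -0.0003, 0.0009] rot [0.0003, -0.0617, 0.0] -> grasp [0.5099, 0.2499, 0.0352] ypsi 12.01 lean 17.01
```

```bash
python3 - <<'E'
import all as a, m
W=dict(a.P); m.go((m.pose([.512,.252,.035],12,17),5),sync=True)
E
```

```text
meas grasp [0.5127, 0.2523, 0.0385] ypsi 12.02 lean -0.67 | cmd grasp [0.5127, 0.2523, 0.0385] ypsi 12.02 lean -0.67 F [0.2 0.3 0.7] t 32.9 q [ -7.  22. -25. 105.  11.  56.  65.]
5 rows xyz [0.0103, 0.0, 0.001] rot [0.0003, -0.0617, 0.0] -> grasp [0.512, 0.2519, 0.035] ypsi 12.01 lean 17.01
```

Emit:
send_rows --xyz '[[0.0103,0,0.001],[0.0103,0,0.001],[0.0103,0,0.001],[0.0103,0,0.001],[0.0103,0,0.001],[0,0,0],[0,0,0]]' --rotation '[[0.0003,-0.0617,0],[0.0003,-0.0617,0],[0.0003,-0.0617,0],[0.0003,-0.0617,0],[0.0003,-0.0617,0],[0,0,0],[0,0,0]]' --jaw '[0.8,0.8,0.8,0.8,0.8,0.8,0.8]'

```text
time_s: 33.6
tool_pos: [0.4652, 0.2419, 0.1914]
tool_rot: [-180.0, 16.9, -168.0]
force: [0.2, 0.1, 0.6]
grip_width: 0.0695
grasp_force: 0.0
```

```bash
python3 - <<'E'
from m import *; import cv2
from h import *
go()
c=env.read_camera("scene"); g=c["image"]
# compare predicted outline of the bracket's long-leg/short-leg edges in the top view
t=env.read_camera("top"); a=np.radians(12)
for n,cc in(("scene",c),("top",t)):
    for dx in(-6,-4,-2,0,2,4,6):
        b=[.512+.0098*np.cos(a)+dx/1000*np.cos(a),.252+.0098*np.sin(a)+dx/1000*np.sin(a),a]
        # brightness just outside / inside the near (short leg) free edge
        L=[(-40.3-2,y,0) for y in range(-20,21,4)]; I=[(-36,y,6) for y in range(-20,21,4)]
        f=lambda P:np.mean([cc["image"][int(round(v)),int(round(u))] for u,v in proj(cc,place(b,P))],0).round(0).tolist()
        print(n,dx,f(L),f(I))
E
```

```text
meas grasp [0.5118, 0.2518, 0.035] ypsi 12.03 lean 16.94 | cmd grasp [0.512, 0.2519, 0.035] ypsi 12.01 lean 17.01 F [0.2 0.1 0.6] t 33.6 q [-10.  12. -24. 120.  19.  34.  54.]
scene -6 [94.0, 120.0, 136.0] [110.0, 117.0, 123.0]
scene -4 [92.0, 117.0, 135.0] [121.0, 122.0, 123.0]
scene -2 [90.0, 115.0, 132.0] [124.0, 123.0, 122.0]
scene 0 [87.0, 112.0, 130.0] [127.0, 125.0, 123.0]
scene 2 [87.0, 110.0, 126.0] [127.0, 125.0, 124.0]
scene 4 [93.0, 109.0, 121.0] [126.0, 125.0, 124.0]
scene 6 [102.0, 111.0, 119.0] [122.0, 122.0, 122.0]
top -6 [48.0, 69.0, 67.0] [44.0, 62.0, 61.0]
top -4 [47.0, 68.0, 67.0] [45.0, 63.0, 61.0]
top -2 [45.0, 65.0, 64.0] [44.0, 61.0, 59.0]
top 0 [45.0, 64.0, 62.0] [43.0, 60.0, 59.0]
top 2 [44.0, 63.0, 61.0] [42.0, 58.0, 57.0]
top 4 [44.0, 61.0, 59.0] [41.0, 57.0, 56.0]
top 6 [43.0, 61.0, 59.0] [41.0, 55.0, 54.0]
```

Emit:
send_rows --xyz '[[0,0,0],[0,0,0],[0,0,0],[0,0,0]]' --rotation '[[0,0,0],[0,0,0],[0,0,0],[0,0,0]]' --jaw '[0.4,0.3,0.3,0.3]'

```text
time_s: 34.1
tool_pos: [0.4652, 0.2417, 0.1908]
tool_rot: [180.0, 17.0, -168.0]
force: [0.6, -0.2, 0.3]
grip_width: 0.0552
grasp_force: 40.0
```

```bash
python3 - <<'E'
from all import *; W=dict(P)
L=[(W["lift"],6),(W["q1"],8),(W["q2"],8),(W["pre"],10)]
q=np.array(m.meas()[1]["qpos"],float)
for T,n in L: q,mx=leg(q,T,n); print(q.round(0),round(mx,1))
m.go(*L)
E
```

```text
[ -5.  -1. -25. 117.   7.  47.  67.] 2.5
[ -1.  -6. -24. 119.   3.  50.  14.] 6.8
[  7. -11. -25. 124.  -2.  45. -38.] 6.8
[ 18.  -9. -34. 132.  -2.  26. -96.] 7.3
meas grasp [0.5119, 0.2516, 0.0344] ypsi 12.0 lean 16.95 | cmd grasp [0.512, 0.2519, 0.035] ypsi 12.01 lean 17.01 F [ 0.6 -0.2  0.3] t 34.1 q [-10.  12. -24. 120.  19.  34.  54.]
6 rows xyz [-0.0027, -0.0047, -0.0192] rot [0.0009, 0.0, 0.0028] -> grasp [0.5, 0.2197, 0.1499] ypsi 11.0 lean 17.01
8 rows xyz [-0.0015, -0.0047, -0.0041] rot [-0.0005, -0.0023, 0.133] -> grasp [0.4948, 0.1799, 0.1802] ypsi -48.75 lean 17.99
8 rows xyz [-0.0061, -0.0029, -0.0004] rot [-0.0092, -0.0007, 0.1329] -> grasp [0.495, 0.1304, 0.1801] ypsi -112.93 lean 22.01
10 rows xyz [-0.0047, -0.0002, 0.0066] rot [-0.0068, 0.0108, 0.1055] -> grasp [0.5095, 0.1095, 0.1121] ypsi -171.59 lean 28.98
```

Emit:
send_rows --xyz '[[-0.0027,-0.0047,-0.0192],[-0.0027,-0.0047,-0.0192],[-0.0027,-0.0047,-0.0192],[-0.0027,-0.0047,-0.0192],[-0.0027,-0.0047,-0.0192],[-0.0027,-0.0047,-0.0192],[-0.0015,-0.0047,-0.0041],[-0.0015,-0.0047,-0.0041],[-0.0015,-0.0047,-0.0041],[-0.0015,-0.0047,-0.0041],[-0.0015,-0.0047,-0.0041],[-0.0015,-0.0047,-0.0041],[-0.0015,-0.0047,-0.0041],[-0.0015,-0.0047,-0.0041]]' --rotation '[[0.0009,0,0.0028],[0.0009,0,0.0028],[0.0009,0,0.0028],[0.0009,0,0.0028],[0.0009,0,0.0028],[0.0009,0,0.0028],[-0.0005,-0.0023,0.133],[-0.0005,-0.0023,0.133],[-0.0005,-0.0023,0.133],[-0.0005,-0.0023,0.133],[-0.0005,-0.0023,0.133],[-0.0005,-0.0023,0.133],[-0.0005,-0.0023,0.133],[-0.0005,-0.0023,0.133]]' --jaw '[0.3,0.3,0.3,0.3,0.3,0.3,0.3,0.3,0.3,0.3,0.3,0.3,0.3,0.3]'

```text
time_s: 35.5
tool_pos: [0.4443, 0.1706, 0.3346]
tool_rot: [164.4, 8.8, 128.5]
force: [-0.1, 0.4, -2.2]
grip_width: 0.0555
grasp_force: 40.0
```

Emit:
send_rows --xyz '[[-0.0061,-0.0029,-0.0004],[-0.0061,-0.0029,-0.0004],[-0.0061,-0.0029,-0.0004],[-0.0061,-0.0029,-0.0004],[-0.0061,-0.0029,-0.0004],[-0.0061,-0.0029,-0.0004],[-0.0061,-0.0029,-0.0004],[-0.0061,-0.0029,-0.0004],[-0.0047,-0.0002,0.0066],[-0.0047,-0.0002,0.0066],[-0.0047,-0.0002,0.0066],[-0.0047,-0.0002,0.0066],[-0.0047,-0.0002,0.0066],[-0.0047,-0.0002,0.0066],[-0.0047,-0.0002,0.0066],[-0.0047,-0.0002,0.0066],[-0.0047,-0.0002,0.0066],[-0.0047,-0.0002,0.0066],[0,0,0]]' --rotation '[[-0.0092,-0.0007,0.1329],[-0.0092,-0.0007,0.1329],[-0.0092,-0.0007,0.1329],[-0.0092,-0.0007,0.1329],[-0.0092,-0.0007,0.1329],[-0.0092,-0.0007,0.1329],[-0.0092,-0.0007,0.1329],[-0.0092,-0.0007,0.1329],[-0.0068,0.0108,0.1055],[-0.0068,0.0108,0.1055],[-0.0068,0.0108,0.1055],[-0.0068,0.0108,0.1055],[-0.0068,0.0108,0.1055],[-0.0068,0.0108,0.1055],[-0.0068,0.0108,0.1055],[-0.0068,0.0108,0.1055],[-0.0068,0.0108,0.1055],[-0.0068,0.0108,0.1055],[0,0,0]]' --jaw '[0.3,0.3,0.3,0.3,0.3,0.3,0.3,0.3,0.3,0.3,0.3,0.3,0.3,0.3,0.3,0.3,0.3,0.3,0.3]'

```text
time_s: 37.4
tool_pos: [0.4295, 0.0973, 0.2528]
tool_rot: [180.0, -28.7, 8.4]
force: [-0.2, -0.4, -2.1]
grip_width: 0.0554
grasp_force: 40.0
```

```bash
python3 - <<'E'
from all import *; W=dict(P)
L=[(W["i1"],5),(W["i2"],5),(W["i3"],6)]
M,o=m.meas(); q=np.array(o["qpos"],float); print(M[:3,3],m.load()[:3,3])
for T,n in L: q,mx=leg(q,T,n); print(q.round(0),round(mx,1))
m.go(*L)
E
```

```text
[0.42954915 0.09730095 0.25284883] [0.43115711 0.09791406 0.25513114]
[  19.   -8.  -35.  135.    1.   19. -100.] 1.5
[  22.   -4.  -38.  134.    8.   16. -106.] 1.6
[  24.   -1.  -41.  132.   20.   13. -116.] 2.3
meas grasp [0.5071, 0.1087, 0.1094] ypsi -171.61 lean 28.65 | cmd grasp [0.5095, 0.1095, 0.1121] ypsi -171.59 lean 28.98 F [-0.2 -0.4 -2.1] t 37.4 q [ 18.  -9. -33. 133.  -2.  26. -97.]
5 rows xyz [-0.0016, -0.0, 0.0029] rot [-0.0, 0.014, 0.0] -> grasp [0.5197, 0.111, 0.1015] ypsi -171.59 lean 33.0
5 rows xyz [0.0025, -0.0, 0.0028] rot [-0.0, 0.0053, 0.0] -> grasp [0.5412, 0.1142, 0.0991] ypsi -171.59 lean 34.51
6 rows xyz [0.0024, -0.0, 0.0028] rot [-0.0, 0.0043, 0.0] -> grasp [0.5659, 0.1178, 0.0961] ypsi -171.59 lean 35.99
```

Emit:
send_rows --xyz '[[-0.0016,0,0.0029],[-0.0016,0,0.0029],[-0.0016,0,0.0029],[-0.0016,0,0.0029],[-0.0016,0,0.0029],[0,0,0],[0,0,0]]' --rotation '[[0,0.014,0],[0,0.014,0],[0,0.014,0],[0,0.014,0],[0,0.014,0],[0,0,0],[0,0,0]]' --jaw '[0.3,0.3,0.3,0.3,0.3,0.3,0.3]'

```text
time_s: 38.1
tool_pos: [0.4313, 0.0977, 0.238]
tool_rot: [180.0, -32.9, 8.4]
force: [0.0, 0.7, -1.7]
grip_width: 0.0547
grasp_force: 40.0
```

```bash
python3 - <<'E'
from all import *; W=dict(P)
m.go((W["i2"],5),(W["i3"],6),sync=True)
print(np.round(m.meas()[1]["joint_velocities"],1))
E
```

```text
meas grasp [0.5192, 0.1107, 0.1008] ypsi -171.59 lean 32.91 | cmd grasp [0.5192, 0.1107, 0.1008] ypsi -171.59 lean 32.91 F [ 0.   0.7 -1.7] t 38.1 q [  19.   -8.  -35.  135.    2.   19. -100.]
5 rows xyz [0.0026, -0.0001, 0.0028] rot [0.0, 0.0056, 0.0001] -> grasp [0.5413, 0.1145, 0.0988] ypsi -171.61 lean 34.51
6 rows xyz [0.0025, 0.0, 0.0027] rot [0.0, 0.0043, -0.0] -> grasp [0.566, 0.1181, 0.0966] ypsi -171.61 lean 35.99
[-0.1 -0.   0.2 -0.4 -0.2  0.1  0. ]
```

Emit:
send_rows --xyz '[[0.0026,-0.0001,0.0028],[0.0026,-0.0001,0.0028],[0.0026,-0.0001,0.0028],[0.0026,-0.0001,0.0028],[0.0026,-0.0001,0.0028]]' --rotation '[[0,0.0056,0.0001],[0,0.0056,0.0001],[0,0.0056,0.0001],[0,0.0056,0.0001],[0,0.0056,0.0001]]' --jaw '[0.3,0.3,0.3,0.3,0.3]'

```text
time_s: 38.6
tool_pos: [0.4501, 0.101, 0.2336]
tool_rot: [-180.0, -34.6, 8.4]
force: [-0.6, -0.3, -2.0]
grip_width: 0.0558
grasp_force: 40.0
```

Emit:
send_rows --xyz '[[0.0025,0,0.0027],[0.0025,0,0.0027],[0.0025,0,0.0027],[0.0025,0,0.0027],[0.0025,0,0.0027],[0.0025,0,0.0027],[0,0,0]]' --rotation '[[0,0.0043,0],[0,0.0043,0],[0,0.0043,0],[0,0.0043,0],[0,0.0043,0],[0,0.0043,0],[0,0,0]]' --jaw '[0.3,0.3,0.3,0.3,0.3,0.3,0.3]'

```text
time_s: 39.3
tool_pos: [0.471, 0.1038, 0.2283]
tool_rot: [-180.0, -35.9, 8.3]
force: [1.2, -0.1, -3.9]
grip_width: 0.0551
grasp_force: 40.0
```

```bash
python3 - <<'E'
from all import *
m.go((gp(-3,0,94.5,36,1),3))
E
```

```text
meas grasp [0.5659, 0.1178, 0.0959] ypsi -171.65 lean 35.91 | cmd grasp [0.566, 0.1181, 0.0966] ypsi -171.61 lean 35.99 F [ 1.2 -0.1 -3.9] t 39.3 q [  23.   -1.  -40.  132.   20.   14. -117.]
3 rows xyz [0.0001, 0.0001, 0.0009] rot [0.0, 0.0, -0.0] -> grasp [0.5679, 0.1181, 0.0946] ypsi -171.61 lean 35.99
```

Emit:
send_rows --xyz '[[0.0001,0.0001,0.0009],[0.0001,0.0001,0.0009],[0.0001,0.0001,0.0009],[0.0008,0,0.0006],[0,0,0]]' --rotation '[[0,0,0],[0,0,0],[0,0,0],[0,0,0],[0,0,0]]' --jaw '[0.3,0.3,0.3,0.3,0.3]'

```text
time_s: 39.8
tool_pos: [0.4742, 0.1042, 0.2274]
tool_rot: [-180.0, -36.1, 8.4]
force: [-1.2, -0.8, -1.1]
grip_width: 0.0552
grasp_force: 40.0
```

```bash
python3 -c "
from m import *; go()"
```

```text
meas grasp [0.5694, 0.1182, 0.0952] ypsi -171.63 lean 36.06 | cmd grasp [0.5679, 0.1181, 0.0946] ypsi -171.61 lean 35.99 F [-1.2 -0.8 -1.1] t 39.8 q [  23.    0.  -40.  131.   22.   14. -118.]
```

Emit:
send_rows --xyz '[[0.0002,0,0.0014],[0.0008,0,0.0006],[0,0,0]]' --rotation '[[0,0,0],[0,0,0],[0,0,0]]' --jaw '[0.3,0.3,0.3]'

```text
time_s: 40.1
tool_pos: [0.4757, 0.1047, 0.2271]
tool_rot: [179.9, -36.0, 8.4]
force: [-22.7, -4.3, 20.6]
grip_width: 0.0552
grasp_force: 40.0
```

```bash
python3 -c "
from m import *; go()"
```

```text
meas grasp [0.5709, 0.1185, 0.0949] ypsi -171.64 lean 36.04 | cmd grasp [0.5679, 0.1181, 0.0946] ypsi -171.61 lean 35.99 F [-22.7  -4.3  20.6] t 40.1 q [  23.    0.  -40.  131.   23.   14. -120.]
```

Emit:
send_rows --xyz '[[-0.0002,0,-0.001],[0,0,0],[0,0,0],[0,0,0],[0,0,0],[0,0,0],[0,0,0],[0,0,0],[0,0,0],[0,0,0],[0,0,0],[0,0,0],[0,0,0],[0,0,0],[0,0,0],[0,0,0]]' --rotation '[[0,0,0],[0,0,0],[0,0,0],[0,0,0],[0,0,0],[0,0,0],[0,0,0],[0,0,0],[0,0,0],[0,0,0],[0,0,0],[0,0,0],[0,0,0],[0,0,0],[0,0,0],[0,0,0]]' --jaw '[0.3,0.3,0.6,0.75,0.75,0.75,0.75,0.75,0.75,0.75,0.75,0.75,0.75,0.75,0.75,0.75]'

```text
time_s: 41.7
tool_pos: [0.4751, 0.1044, 0.2267]
tool_rot: [-180.0, -36.0, 8.4]
force: [-0.1, -0.6, 0.2]
grip_width: 0.0656
grasp_force: 0.0
```

```bash
python3 - <<'E'
from m import *; import cv2
from h import proj
go(sync=True); A=np.radians(GA)
c=env.read_camera("wrist"); G=lambda P:[(GX+(x*np.cos(A)-y*np.sin(A))/1000,GY+(x*np.sin(A)+y*np.cos(A))/1000,z/1000) for x,y,z in P]
# front faces/edges: sample a column down the hanging leg to see its bottom edge (long leg: z 95-58=37) and sides (y +-28)
px=proj(c,G([(-5,y,45) for y in range(-36,37,4)])); print("across",[int(c["image"][int(v),int(u)].mean()) for u,v in px])
px=proj(c,G([(-5,10,z) for z in range(20,90,5)])); print("down",[int(c["image"][int(v),int(u)].mean()) for u,v in px])
s=env.read_camera("scene"); cv2.imwrite("s7.png",s["image"])
E
```

```text
meas grasp [0.5702, 0.1184, 0.0944] ypsi -171.62 lean 36.01 | cmd grasp [0.5702, 0.1184, 0.0944] ypsi -171.62 lean 36.01 F [-0.1 -0.6  0.2] t 41.7 q [  23.    0.  -40.  131.   23.   14. -119.]
across [113, 113, 113, 111, 113, 113, 115, 113, 111, 111, 111, 112, 115, 114, 116, 118, 120, 122, 120]
down [123, 116, 116, 113, 115, 115, 110, 108, 110, 105, 103, 99, 95, 87]
```

```bash
python3 - <<'E'
import cv2,numpy as np
cr=lambda im:cv2.resize(im[150:230,225:285],(288,384),interpolation=cv2.INTER_CUBIC)[35:150,125:235].astype(float)
a=cr(cv2.imread("s7.png")); b=cv2.imread("pics/m6.png")[:384,512:800][35:150,125:235].astype(float); c=cr(cv2.imread("scene0_raw.png"))
print("vs home1",np.abs(a-b).mean(),"vs free",np.abs(a-c).mean(),"home1 vs free",np.abs(b-c).mean())
from all import *; W=dict(P)
L=[(gp(-20,0,97,35,1),5),(W["o1"],3),(W["o2"],6),(pose([.49,.03,.15],3,0,1),8),(W["t1"],8),(W["t2"],7)]
q=np.array(m.meas()[1]["qpos"],float)
for T,n in L: q,mx=leg(q,T,n); print(q.round(0),round(mx,1))
m.go(*L,sync=True)
E
```

```text
vs home1 24.216521739130435 vs free 28.76627140974967 home1 vs free 9.122187088274044
[  23.   -3.  -39.  133.   13.   15. -110.] 2.0
[  22.   -4.  -38.  133.    8.   16. -106.] 1.7
[ 19.  -7. -35. 131.  -0.  26. -98.] 2.3
[ 23.   5. -30. 110.   3.  66. -95.] 5.5
[ 24.  20. -26.  99.   8.  80. -94.] 2.0
[ 23.  26. -24. 102.  10.  72. -97.] 1.2
meas grasp [0.5702, 0.1184, 0.0944] ypsi -171.62 lean 36.01 | cmd grasp [0.5702, 0.1184, 0.0944] ypsi -171.62 lean 36.01 F [0.3 0.5 0.5] t 41.8 q [  23.    0.  -40.  131.   23.   14. -119.]
5 rows xyz [-0.0023, -0.0, -0.0027] rot [0.0, -0.0035, -0.0001] -> grasp [0.5508, 0.1156, 0.097] ypsi -171.6 lean 35.01
3 rows xyz [-0.0015, -0.0, -0.0021] rot [0.0001, -0.0058, 0.0001] -> grasp [0.5413, 0.1142, 0.0981] ypsi -171.6 lean 34.01
6 rows xyz [-0.0002, -0.0, -0.0034] rot [-0.0, -0.0175, -0.0] -> grasp [0.5152, 0.1104, 0.106] ypsi -171.6 lean 27.99
8 rows xyz [0.0074, 0.0092, -0.0062] rot [-0.0029, -0.061, 0.0115] -> grasp [0.49, 0.03, 0.1497] ypsi -176.98 lean 0.01
8 rows xyz [0.0062, 0.0108, 0.0038] rot [0.001, -0.0371, 0.0065] -> grasp [0.4898, -0.0549, 0.1204] ypsi -179.99 lean -17.0
7 rows xyz [0.0035, 0.0002, 0.0112] rot [0.0011, -0.0, 0.0036] -> grasp [0.4903, -0.055, 0.0382] ypsi -181.5 lean -17.0
```

Emit:
send_rows --xyz '[[0,0,0],[0,0,0],[0,0,0]]' --rotation '[[0,0,0],[0,0,0],[0,0,0]]' --jaw '[0.4,0.3,0.3]'

```text
time_s: 42.1
tool_pos: [0.4751, 0.1043, 0.2267]
tool_rot: [-180.0, -36.0, 8.4]
force: [-0.3, 0.1, -0.2]
grip_width: 0.0553
grasp_force: 40.0
```

```bash
python3 - <<'E'
from all import *; W=dict(P)
L=[(gp(-20,0,97,35,1),5),(W["o1"],3),(W["o2"],6),(pose([.49,.03,.15],3,0,1),8),(pose([.508,-.056,.10],-1.5,-17,1),9)]
q=np.array(m.meas()[1]["qpos"],float)
for T,n in L: q,mx=leg(q,T,n)
print(q.round(0))
m.go(*L,sync=True)
E
```

```text
[ 24.  23. -25.  97.   9.  79. -96.]
meas grasp [0.5702, 0.1183, 0.0944] ypsi -171.63 lean 36.01 | cmd grasp [0.5702, 0.1183, 0.0944] ypsi -171.63 lean 36.01 F [-0.3  0.1 -0.2] t 42.1 q [  23.    0.  -40.  131.   23.   14. -119.]
5 rows xyz [-0.0023, -0.0, -0.0027] rot [0.0, -0.0035, -0.0001] -> grasp [0.5509, 0.1155, 0.097] ypsi -171.61 lean 35.0
3 rows xyz [-0.0015, -0.0001, -0.0021] rot [0.0001, -0.0058, 0.0] -> grasp [0.5413, 0.1144, 0.098] ypsi -171.6 lean 34.01
6 rows xyz [-0.0002, 0.0, -0.0034] rot [-0.0, -0.0175, 0.0] -> grasp [0.5152, 0.1106, 0.106] ypsi -171.6 lean 27.99
8 rows xyz [0.0074, 0.0092, -0.0062] rot [-0.0029, -0.061, 0.0116] -> grasp [0.4899, 0.0302, 0.1497] ypsi -177.02 lean 0.01
9 rows xyz [0.0079, 0.0099, 0.0053] rot [0.0013, -0.033, 0.0086] -> grasp [0.5076, -0.0562, 0.1003] ypsi -181.49 lean -17.02
```

Emit:
send_rows --xyz '[[-0.0023,0,-0.0027],[-0.0023,0,-0.0027],[-0.0023,0,-0.0027],[-0.0023,0,-0.0027],[-0.0023,0,-0.0027],[-0.0015,0,-0.0021],[-0.0015,0,-0.0021],[-0.0015,0,-0.0021],[-0.0002,0,-0.0034],[-0.0002,0,-0.0034],[-0.0002,0,-0.0034],[-0.0002,0,-0.0034],[-0.0002,0,-0.0034],[-0.0002,0,-0.0034]]' --rotation '[[0,-0.0035,0],[0,-0.0035,0],[0,-0.0035,0],[0,-0.0035,0],[0,-0.0035,0],[0,-0.0058,0],[0,-0.0058,0],[0,-0.0058,0],[0,-0.0175,0],[0,-0.0175,0],[0,-0.0175,0],[0,-0.0175,0],[0,-0.0175,0],[0,-0.0175,0]]' --jaw '[0.3,0.3,0.3,0.3,0.3,0.3,0.3,0.3,0.3,0.3,0.3,0.3,0.3,0.3]'

```text
time_s: 43.5
tool_pos: [0.4392, 0.0991, 0.2506]
tool_rot: [-180.0, -27.9, 8.4]
force: [1.3, -0.6, -1.9]
grip_width: 0.0555
grasp_force: 40.0
```

```bash
python3 - <<'E'
from m import *; go()
E
```

```text
meas grasp [0.5149, 0.1103, 0.1061] ypsi -171.62 lean 27.92 | cmd grasp [0.5076, -0.0562, 0.1003] ypsi -181.49 lean -17.02 F [ 1.3 -0.6 -1.9] t 43.5 q [ 20.  -7. -36. 131.  -0.  27. -98.]
```

Emit:
send_rows --xyz '[[0.0074,0.0092,-0.0062],[0.0074,0.0092,-0.0062],[0.0074,0.0092,-0.0062],[0.0074,0.0092,-0.0062],[0.0074,0.0092,-0.0062],[0.0074,0.0092,-0.0062],[0.0074,0.0092,-0.0062],[0.0074,0.0092,-0.0062],[0.0079,0.0099,0.0053],[0.0079,0.0099,0.0053],[0.0079,0.0099,0.0053],[0.0079,0.0099,0.0053],[0.0079,0.0099,0.0053],[0.0079,0.0099,0.0053],[0.0079,0.0099,0.0053],[0.0079,0.0099,0.0053],[0.0079,0.0099,0.0053],[0,0,0],[0,0,0],[0,0,0]]' --rotation '[[-0.0029,-0.061,0.0116],[-0.0029,-0.061,0.0116],[-0.0029,-0.061,0.0116],[-0.0029,-0.061,0.0116],[-0.0029,-0.061,0.0116],[-0.0029,-0.061,0.0116],[-0.0029,-0.061,0.0116],[-0.0029,-0.061,0.0116],[0.0013,-0.033,0.0086],[0.0013,-0.033,0.0086],[0.0013,-0.033,0.0086],[0.0013,-0.033,0.0086],[0.0013,-0.033,0.0086],[0.0013,-0.033,0.0086],[0.0013,-0.033,0.0086],[0.0013,-0.033,0.0086],[0.0013,-0.033,0.0086],[0,0,0],[0,0,0],[0,0,0]]' --jaw '[0.3,0.3,0.3,0.3,0.3,0.3,0.3,0.3,0.3,0.3,0.3,0.3,0.3,0.3,0.3,0.3,0.3,0.3,0.3,0.3]'

```text
time_s: 45.5
tool_pos: [0.5553, -0.0569, 0.2572]
tool_rot: [-180.0, 16.9, -1.4]
force: [-0.7, 0.4, -1.5]
grip_width: 0.0554
grasp_force: 40.0
```

```bash
python3 - <<'E'
from m import *; go((pose([.508,-.056,.041],-1.5,-17,1),8),sync=True)
E
```

```text
meas grasp [0.5077, -0.0556, 0.1008] ypsi -181.46 lean -16.94 | cmd grasp [0.5077, -0.0556, 0.1008] ypsi -181.46 lean -16.94 F [-0.7  0.4 -1.5] t 45.5 q [ 24.  23. -25.  98.   9.  79. -96.]
8 rows xyz [0.0022, 0.0, 0.0071] rot [-0.0001, -0.0001, 0.0001] -> grasp [0.5078, -0.0557, 0.0413] ypsi -181.49 lean -16.99
```

Emit:
send_rows --xyz '[[0.0022,0,0.0071],[0.0022,0,0.0071],[0.0022,0,0.0071],[0.0022,0,0.0071],[0.0022,0,0.0071],[0.0022,0,0.0071],[0.0022,0,0.0071],[0.0022,0,0.0071],[0,0,0],[0,0,0],[0,0,0]]' --rotation '[[0,0,0],[0,0,0],[0,0,0],[0,0,0],[0,0,0],[0,0,0],[0,0,0],[0,0,0],[0,0,0],[0,0,0],[0,0,0]]' --jaw '[0.3,0.3,0.3,0.3,0.3,0.3,0.3,0.3,0.3,0.3,0.3]'

```text
time_s: 46.6
tool_pos: [0.5558, -0.0577, 0.1975]
tool_rot: [-180.0, 17.0, -1.5]
force: [0.8, -0.3, -1.9]
grip_width: 0.0554
grasp_force: 40.0
```

Emit:
send_rows --xyz '[[0.0003,0,0.0009],[0.0003,0,0.0009],[0.0003,0,0.0009],[0,0,0]]' --rotation '[[0,0,0],[0,0,0],[0,0,0],[0,0,0]]' --jaw '[0.3,0.3,0.3,0.3]'

```text
time_s: 47.0
tool_pos: [0.5555, -0.0578, 0.1942]
tool_rot: [-180.0, 17.0, -1.5]
force: [-0.1, 0.7, -2.8]
grip_width: 0.0555
grasp_force: 40.0
```

```bash
python3 - <<'E'
from m import *; go(sync=True)
E
```

```text
meas grasp [0.5077, -0.0565, 0.0379] ypsi -181.51 lean -17.02 | cmd grasp [0.5077, -0.0565, 0.0379] ypsi -181.51 lean -17.02 F [-0.1  0.7 -2.8] t 47.0 q [ 23.  27. -25. 100.  11.  72. -97.]
```

Not touching yet; lower further in small steps.

Emit:
send_rows --xyz '[[0.0002,0,0.0007],[0.0002,0,0.0007],[0,0,0]]' --rotation '[[0,0,0],[0,0,0],[0,0,0]]' --jaw '[0.3,0.3,0.3]'

```text
time_s: 47.3
tool_pos: [0.5557, -0.0577, 0.1935]
tool_rot: [180.0, 17.0, -1.5]
force: [-1.4, -0.4, 4.3]
grip_width: 0.0553
grasp_force: 40.0
```

Emit:
send_rows --xyz '[[0.0001,0,0.0004],[0,0,0],[0,0,0],[0,0,0],[0,0,0],[0,0,0],[0,0,0]]' --rotation '[[0,0,0],[0,0,0],[0,0,0],[0,0,0],[0,0,0],[0,0,0],[0,0,0]]' --jaw '[0.3,0.5,0.65,0.85,0.95,0.95,0.95]'

```text
time_s: 48.0
tool_pos: [0.5555, -0.0577, 0.1923]
tool_rot: [-180.0, 17.0, -1.5]
force: [0.8, 0.4, -0.2]
grip_width: 0.0786
grasp_force: 0.0
```

Emit:
send_rows --xyz '[[0,0,-0.005],[0,0,-0.01],[0,0,-0.015],[0,0,-0.015],[0,0,-0.015],[0,0,-0.015],[0,0,-0.015],[0,0,-0.015],[0,0,-0.01],[0,0,0],[0,0,0],[0,0,0]]' --rotation '[[0,0,0],[0,0,0],[0,0,0],[0,0,0],[0,0,0],[0,0,0],[0,0,0],[0,0,0],[0,0,0],[0,0,0],[0,0,0],[0,0,0]]' --jaw '[0.95,0.95,0.95,0.95,0.95,0.95,0.95,0.95,0.95,0.95,0.95,0.95]'

```text
time_s: 49.2
tool_pos: [0.5888, -0.0587, 0.3016]
tool_rot: [-180.0, 17.1, -1.5]
force: [0.3, -0.0, -0.6]
grip_width: 0.0825
grasp_force: 0.0
```

```bash
python3 - <<'E'
from m import *; import cv2
from h import *
from all import *
M,o=m.meas(); print(o["time_s"],o["force"])
c=env.read_camera("scene"); im=c["image"]; im0=cv2.imread("scene0_raw.png")
# fit the free-half bracket: grey pixels in tray changed against the start picture; compare with model silhouette
d=(np.abs(im.astype(int)-im0).sum(2)>60); 
def sil(p):
    LE,IL,SE,IS,B=(39.5,4.1),(36.5,0),(-40.3,3),(-36.3,0),(-10,40)
    H=np.zeros(im.shape[:2],np.uint8)
    for poly in ([LE,B],[SE,B]):
        P4=[(q[0],y,q[1]+3) for q,y in((poly[0],28),(poly[0],-28),(poly[1],-28),(poly[1],28))]
        cv2.fillConvexPoly(H,proj(c,place(p,P4)).round().astype(np.int32),1)
    return H>0
hsv=im.astype(int); bright=(im.min(2)>85)&((im.max(2).astype(int)-im.min(2))<35)
best=max((( (sil(p)&bright).sum()/(sil(p)|(bright&cv2.dilate(sil(p).astype(np.uint8),np.ones((9,9))).astype(bool))).sum()),p) for x in np.arange(.475,.521,.004) for y in np.arange(-.08,-.03,.004) for p in [(x,y,np.pi-.026)])
print("best origin",best,"expected",(.498,-.056))
E
```

```text
49.2 [ 0.27937083 -0.04314154 -0.60803063]
best origin (np.float64(0.7092391304347826), (np.float64(0.495), np.float64(-0.05199999999999998), 3.1155926535897933)) expected (0.498, -0.056)
```

```bash
python3 -c "
from cell import env; print(env.sign_off())"
```

```text
the job is handed in; nothing more can be done
None
```

The job is handed in at about 49 s of the 67 s: the bracket was checked on the gauge long leg up, then short leg up, and now stands like a roof in the free half of the tray. The first check is confirmed by a picture. The second rests on matching contact forces and hand position, because the needle could not be read. The final standing pose rests on a camera silhouette fit that put it within 5 mm of the target.

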